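# Build the window stacks of a particle-sizer cell and tidy the spares

## Robot

A 6-joint arm with a two-finger parallel gripper is mounted at the origin on the work surface. World frame = base frame: x ahead of the robot, y to its left, z up, the work surface at z = 0. Lengths are in m, angles in degrees, forces in N, time in s.
With the tool pointing down it reaches from about 0.4 to 0.825 m from the base axis. Payload 7 kg.
Tool frame: the origin (TCP) lies on the centre line of the jaws, within the pads' length; the fingertips stand 14 mm ahead of it and the grasp point (between the pads) lies 5 mm behind it; z points along the fingers, y is the line along which they close (so a half turn about z gives the same grasp; the last joint's range is limited). The gripper opens to 88 mm and grips with 3 to 60 N. Pads are 19 mm wide; open, the fingers measure 130 mm over their backs; the gripper's body (78 mm by 193 mm) begins 47 mm behind the grasp point.
Start: joints at [87.324, 20.546, 0.682, 0, -70.136, -16.507], TCP at [0.222, 0.637, 0.241] pointing down, gripper open.
Joint ranges: [-176.03, 176.03], [-82.01, 121.73], [-58.28, 71.71], [-173.87, 95.51], [-174.79, -0.11], [-173.66, 173.66]. Speed limits (degrees/s): [136.94, 136.94, 172.46, 180, 180, 180].

## Interface

Orientations are given as [roll, pitch, yaw] about the fixed x, y, z axes, in that order (R = Rz(yaw) Ry(pitch) Rx(roll)).
In Python, from plant import r gives the robot as it stands.
- The arm moves only by the tool send_rows, never from a script. Its argument "steps" is a list of rows, each an object with "dp": the shift along the tool's x, y, z in mm, a list of three; "roll": the turn about the tool's z in rad; "jaw": the opening in per cent of the stroke, from 0 (shut) to 100 (fully open). In form: [{"dp": [tx, ty, tz], "roll": roll, "jaw": jaw}, ...]. A call has 1 to 5 rows; each row is the pose to reach, as a shift and turn from the pose commanded when the call began, along the tool's axes at that moment; what a row does not reach only later rows make up. A row lasts 1/8 s, in which the tool goes at most 62.5 mm and 10.7 degrees, less where a joint would pass 70% of its speed; a pose out of reach is approached as far as the arm can. A call with a gripper value outside its range is refused whole. The fingers move at their own pace and stop on an object; "newtons" is the grip in N (left out, the last holds). Time passes only in rows, so rows that repeat a pose let the fingers close. It gives the time, the measured TCP pose, the force, the opening and the grip force at its end, in the units of the state.
- r.get_state(): the state, without advancing time (a new reading comes with each control period).
- r.capture(name): name is "scene" or "top" or "wrist"; returns a dict with "image" (420x560x3 uint8, blue, green, red), "K" (3x3 intrinsics, pixels), "rvec" (rotation vector, rad) and "tvec" (3), from world to camera coordinates, as OpenCV has them. Camera axes: x right, y down, z forward; pixel columns grow to the right and rows downward; lengths in m; the calibration is good to about 2 mm. A picture is of the moment at which its call begins. There is no depth.
- r.close_job(): hands the job in; it is judged then, once.
The state is a dict: "time_s": time; "joints": joint angles; "qd": joint speeds; "joint_torque": joint torques, N m; "tcp_pos": TCP position; "eef_rot": TCP orientation; "contact_force": force on the tool from outside, world axes, zero at the start; "moment": the same for the moment, N m; "gripper_width": finger opening in m; "gripper_force": force on a finger pad.
Only numpy, scipy, OpenCV 4.12 (cv2) and the standard library are available. Lean on these libraries where they do the work, as an engineer would, in place of code of your own. Each camera call takes 0.05 s, during which the arm holds its last target. There are 200 camera calls.

## Task

Build a window stack in each of the two rod cage holders: a white spacer at the bottom, then a glass lens blank with its amber face up, then a black retaining ring, each lying flat on the one below; a holder may already have its one spacer, and a blank that arrives amber face down must be turned over. Lay every spacer that is left over flat in the blue parts tray. Never let the glass drop, leave the other things on the bench where they stand, and put right any part that gets knocked aside.

Things in the scene. Friction and masses are not known exactly. Their poses are not given: they have to be found in the camera images.
- holder_a_seat (a point): Cage holder fixed to the bench: black plate 110 x 110 x 10 mm with four upright steel rods, 10 mm thick, their round tips 48 mm above the plate. Point: centre of the plate's upper face (10 mm above the bench). x, y lie along the plate's sides, z up. Rods at x, y = +-26.5 mm: a 60 mm part has 2.5 mm to spare all round. The gaps between neighbouring rods, at +-x and +-y, are 43 mm wide, for the fingers.
- holder_b_seat (a point): Cage holder fixed to the bench: black plate 110 x 110 x 10 mm with four upright steel rods, 10 mm thick, their round tips 48 mm above the plate. Point: centre of the plate's upper face (10 mm above the bench). x, y lie along the plate's sides, z up. Rods at x, y = +-26.5 mm: a 60 mm part has 2.5 mm to spare all round. The gaps between neighbouring rods, at +-x and +-y, are 43 mm wide, for the fingers.
- spacer_1_mid (a point): White plastic spacer ring, 60 mm outside and 40 mm inside diameter, 14 mm high, 48 g, the same either way up. The point is its centre, half-way up; z is the ring's axis. It starts loose on the bench.
- spacer_2_mid (a point): White plastic spacer ring, 60 mm outside and 40 mm inside diameter, 14 mm high, 48 g, the same either way up. The point is its centre, half-way up; z is the ring's axis. It starts loose on the bench.
- spacer_3_mid (a point): White plastic spacer ring, 60 mm outside and 40 mm inside diameter, 14 mm high, 48 g, the same either way up. The point is its centre, half-way up; z is the ring's axis. It is either absent (None) or starts already seated in holder_a.
- spacer_4_mid (a point): White plastic spacer ring, 60 mm outside and 40 mm inside diameter, 14 mm high, 48 g, the same either way up. The point is its centre, half-way up; z is the ring's axis. It is either absent (None) or starts already seated in holder_b.
- parts_tray_floor (a point): Shallow blue tray fixed to the bench, 110 mm along x and 250 mm along y outside, with a rim 4 mm thick whose top is 5 mm above the tray's floor. The point is the centre of the floor, 3 mm above the bench; z up.
- ring_1_mid (a point): Black metal retaining ring with two bright notches, 60 mm outside and 44 mm inside diameter, 10 mm high, 36 g, the same either way up. The point is its centre, half-way up; z is the ring's axis. It starts flat on the bench.
- ring_2_mid (a point): Black metal retaining ring with two bright notches, 60 mm outside and 44 mm inside diameter, 10 mm high, 36 g, the same either way up. The point is its centre, half-way up; z is the ring's axis. It starts flat on the bench.
- lens_1_mid (a point): Glass lens blank, pale regular octagon, 56 mm across flats, 20 mm thick, 130 g; two of the three are present, the other is None. Point: its centre. z points out of the marked face (amber disc with a black dot; the other face is all pale): z down means it lies upside down. Its eight 23 mm wide rim flats face along x, y and half-way between; on any flat it stands steadily on edge.
- lens_2_mid (a point): Glass lens blank, pale regular octagon, 56 mm across flats, 20 mm thick, 130 g; two of the three are present, the other is None. Point: its centre. z points out of the marked face (amber disc with a black dot; the other face is all pale): z down means it lies upside down. Its eight 23 mm wide rim flats face along x, y and half-way between; on any flat it stands steadily on edge.
- lens_3_mid (a point): Glass lens blank, pale regular octagon, 56 mm across flats, 20 mm thick, 130 g; two of the three are present, the other is None. Point: its centre. z points out of the marked face (amber disc with a black dot; the other face is all pale): z down means it lies upside down. Its eight 23 mm wide rim flats face along x, y and half-way between; on any flat it stands steadily on edge.
- petri_dish: Closed petri dish, 90 mm across, 16 mm high (sometimes absent: None), loose bystander, to be left alone. Origin at the centre of its underside.
- brush: Cleaning brush, 130 mm long, lying flat, loose bystander, to be left alone. Origin at the centre of its underside.
- spanner: Spanner, 150 mm long, lying flat (sometimes absent: None), loose bystander, to be left alone. Origin at the centre of its underside.
- swab_jar: Jar with a blue lid, 56 mm across, 70 mm high, loose bystander, to be left alone. Origin at the centre of its underside.
- wash_bottle: White bottle with a red cap, 60 mm across, 110 mm high, loose bystander, to be left alone. Origin at the centre of its underside.
There are look-alikes about, which are no part of the job. What is shaped like the part that bears lens_3_mid but red is not meant. Leave any red look-alike of the part that bears spacer_1_mid alone.

How it is judged:
By the outcome, as a careful person would: the job done as asked, in the order asked, and still so for the second after the job is handed in, with the robot touching nothing.
Of lens_1, lens_2, lens_3 only 2 to 2 are there at a start; the rules pass over those that are not, and their reading is None.
Of spacer_3, spacer_4, petri_dish, spanner only 1 to 3 are there at a start; the rules pass over those that are not, and their reading is None.
At some moment in a run one of spacer_1, spacer_2, ring_1, ring_2 may be knocked a few centimetres aside while the robot is not near it.
It also fails if it takes over 210 s, if anything falls off the work surface, if the arm or the gripper's body presses on something with over 40 N, if the wrist force passes 120 N, or if a joint passes its speed limit or range.

## Working session

There is one attempt and no reset: what is moved stays moved. The work goes in short steps, Python scripts to look and compute and a tool call to move; the robot and the scene stay as the last step left them, time stands still between calls to the robot, and variables do not carry over. Pictures are saved under pics/ and viewed, at most 14 in all, crops included, and the job is handed in when it is done.

Besides the shell and the picture viewer there is one more tool, called after ">>>" as a command line: name --argument value ..., lists and objects as JSON in quotes. send_rows: Moves the arm, as the interface text tells. Its arguments: {"type":"object","properties":{"steps":{"type":"array","items":{"type":"object","properties":{"dp":{"type":"array","items":{"type":"number"}},"roll":{"type":"number"},"jaw":{"type":"number"}}}},"newtons":{"type":"number"}},"required":["steps"]}

```bash
mkdir -p pics; ls; python3 - <<'E'
from plant import r
import cv2
s=r.get_state();print(s)
for n in("top","scene"):
    c=r.capture(n);cv2.imwrite(f"pics/{n}0.png",c["image"]);print(n,c["K"].tolist(),c["rvec"],c["tvec"])
    import pickle;pickle.dump(c,open(f"pics/{n}0.pkl","wb"))
E
```

```text
pics
{'time_s': 0.0, 'joints': array([ 8.73266659e+01,  2.05924435e+01,  6.33374840e-01, -1.91304136e-02,
       -7.01350245e+01, -1.65068317e+01]), 'qd': array([-0.02287884, -0.09035161, -0.00530124, -0.03160055, -0.00438614,
        0.03259289]), 'joint_torque': array([ 8.00305043e-04, -5.82725143e+01,  2.93046194e+01,  6.99711487e+00,
        7.08613690e-03, -1.62446686e-04]), 'tcp_pos': array([0.22164149, 0.63708427, 0.23961136]), 'eef_rot': array([ 1.79904675e+02, -9.49464895e-03, -1.91866733e+01]), 'contact_force': array([-0.36886175, -0.17564756, -0.22728079]), 'moment': array([-0.03602964, -0.02732352, -0.03593355]), 'gripper_force': 0.0, 'gripper_width': 0.08750863116950955}
top [[446.14417276750294, 0.0, 276.9359161426057], [0.0, 446.14417276750294, 217.4383460502829], [0.0, 0.0, 1.0]] [ 2.11861907 -2.10705092  0.2084018 ] [-0.00150362  0.54948062  1.13201887]
scene [[450.28983852697013, 0.0, 282.2106310936423], [0.0, 450.28983852697013, 204.6539565132537], [0.0, 0.0, 1.0]] [ 1.94310763  1.76437042 -0.56743158] [-0.04305067 -0.40730615  1.29406416]
```

```bash
python3 - <<'E'
import cv2
for n in("top","scene"):
    i=cv2.imread(f"pics/{n}0.png"); cv2.imwrite(f"pics/{n}0b.png",cv2.resize(i,(784,588),interpolation=cv2.INTER_CUBIC))
E
```

```text
(no output)
```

View pics/top0b.png

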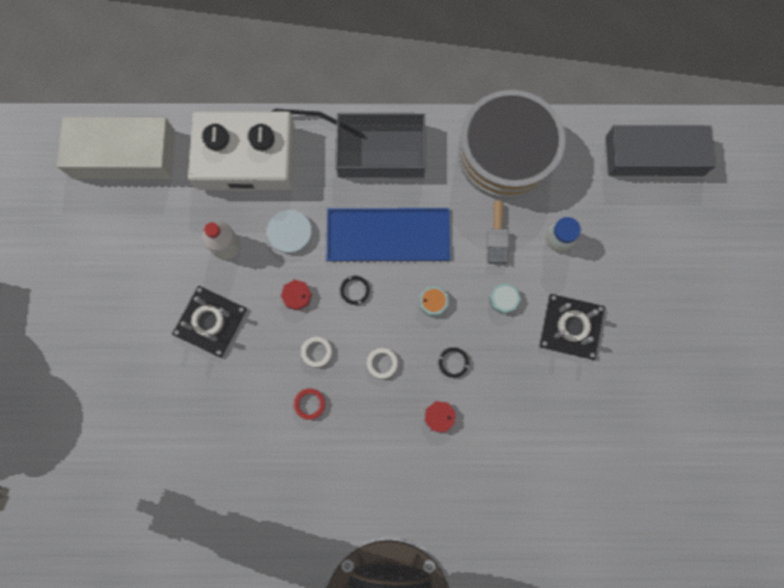

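View pics/scene0b.png

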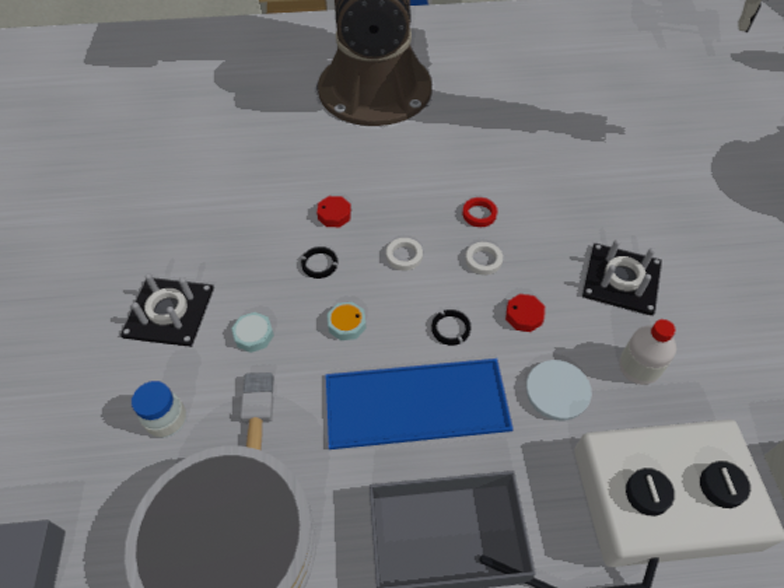

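The top view shows spacers already seated in both holders (about 208,320 and 574,325). The two loose white spacers (317,352 and 382,362) therefore go to the tray. The rings are at 355,290 and 454,362. One lens is amber-up at 433,300, and the pale one at 505,298 is upside down. The red octagons (296,295 and 440,417) and the red ring (310,404) are look-alikes, so I'll leave them alone.

```bash
cat > h.py <<'E'
import numpy as np, cv2, pickle
from plant import r
def ray(c,px,z):
    R,_=cv2.Rodrigues(np.asarray(c["rvec"]));t=np.asarray(c["tvec"]).ravel()
    u=cv2.undistortPoints(np.array(px,float).reshape(-1,1,2),c["K"],None).reshape(-1,2)
    o=-R.T@t; d=np.c_[u,np.ones(len(u))]@R
    return o+d*((z-o[2])/d[:,2])[:,None]
def proj(c,P):
    return cv2.projectPoints(np.array(P,float).reshape(-1,3),np.asarray(c["rvec"]),np.asarray(c["tvec"]),c["K"],None)[0].reshape(-1,2)
def goto(p,yaw=None,s=None):
    "print dp (mm, tool axes) and roll (rad) for world target"
    s=s or r.get_state();y=np.radians(s["eef_rot"][2]);d=(np.array(p)-s["tcp_pos"])*1000
    dp=[d[0]*np.cos(y)+d[1]*np.sin(y), d[0]*np.sin(y)-d[1]*np.cos(y), -d[2]]
    ro=0 if yaw is None else -(((yaw-s["eef_rot"][2]+90)%180)-90)
    print("dp",np.round(dp,1),"roll",round(np.radians(ro),3),"deg",round(ro,1),"t",round(s["time_s"],2))
def cap(n,name):
    c=r.capture(n);cv2.imwrite(f"pics/{name}.png",c["image"]);pickle.dump(c,open(f"pics/{name}.pkl","wb"));return c
E
python3 - <<'E'
from h import *
c=pickle.load(open("pics/top0.pkl","rb"))
P=dict(holdL=(208,320,.024),holdR=(574,325,.024),sp1=(317,352,.014),sp2=(382,362,.014),r1=(355,290,.01),r2=(454,362,.01),amber=(433,300,.02),pale=(505,298,.02),tray=(389,235,.006),brush=(498,235,.01),jar=(567,230,.07),bottle=(213,231,.11),petri=(290,231,.016),redoct1=(296,295,.02),redoct2=(440,417,.02))
for k,(u,v,z) in P.items():
    p=ray(c,(u/1.4,v/1.4),z)[0];print(k,p.round(3),round(np.hypot(*p[:2]),3))
# plate corners -> yaw
for k,pts in dict(L=[(173,323),(200,286),(245,308),(219,356)],R=[(551,295),(605,302),(594,358),(541,350)]).items():
    p=ray(c,np.array(pts)/1.4,.01);print(k,p.mean(0).round(3),[round(float(np.degrees(np.arctan2(*(p[(i+1)%4]-p[i])[[1,0]]))%90),1) for i in range(4)])
w=cap("wrist","w0");s=r.get_state();R,_=cv2.Rodrigues(w["rvec"]);print("wristcam",(-R.T@w["tvec"]).ravel(),R[2],w["K"][0,0])
E
```

```text
holdL [0.523 0.351 0.024] 0.63
holdR [ 0.517 -0.359  0.024] 0.63
sp1 [0.463 0.138 0.014] 0.483
sp2 [0.444 0.012 0.014] 0.444
r1 [0.588 0.067 0.01 ] 0.592
r2 [ 0.446 -0.127  0.01 ] 0.463
amber [ 0.566 -0.087  0.02 ] 0.573
pale [ 0.571 -0.228  0.02 ] 0.615
tray [0.703 0.    0.006] 0.703
brush [ 0.703 -0.22   0.01 ] 0.737
jar [ 0.694 -0.342  0.07 ] 0.774
bottle [0.676 0.327 0.11 ] 0.751
petri [0.708 0.2   0.016] 0.735
redoct1 [0.575 0.182 0.02 ] 0.603
redoct2 [ 0.34  -0.098  0.02 ] 0.354
L [0.53  0.353 0.01 ] [57.2, 64.3, 64.4, 55.6]
R [ 0.517 -0.361  0.01 ] [82.7, 75.7, 81.6, 77.4]
wristcam [0.29418159 0.61221878 0.38426834] [-0.27029837  0.09241714 -0.95833077] 375.34725147626426
```

>>> send_rows --steps '[{"dp":[393,284,-20],"roll":-0.335,"jaw":100},{"dp":[393,284,-20],"roll":-0.335,"jaw":100},{"dp":[393,284,-20],"roll":-0.335,"jaw":100},{"dp":[393,284,-20],"roll":-0.335,"jaw":100},{"dp":[393,284,-20],"roll":-0.335,"jaw":100}]'

```text
time_s: 0.78
tcp_pos: [0.4014, 0.3798, 0.2535]
eef_rot: [-180.0, -0.0, 0.0]
contact_force: [1.7, 0.6, -0.2]
gripper_width: 0.0879
gripper_force: 0.0
```

```bash
python3 -c "
from h import *
s=r.get_state();print(s['tcp_pos'],s['eef_rot'],s['time_s'])
goto([.5,.24,.26],0)"
```

```text
[0.40143184 0.37976908 0.25351144] [-1.79999267e+02 -4.65305204e-04  3.38090181e-02] 0.775
dp [ 98.5 139.8  -6.5] roll 0.001 deg 0.0 t 0.78
```

>>> send_rows --steps '[{"dp":[90,130,-10],"roll":0,"jaw":100},{"dp":[90,130,-10],"roll":0,"jaw":100},{"dp":[90,130,-10],"roll":0,"jaw":100},{"dp":[90,130,-10],"roll":0,"jaw":100},{"dp":[90,130,-10],"roll":0,"jaw":100}]'

```text
time_s: 1.4
tcp_pos: [0.4906, 0.2516, 0.2632]
eef_rot: [180.0, 0.0, -0.0]
contact_force: [-0.0, 0.9, 0.2]
gripper_width: 0.0874
gripper_force: 0.0
```

```bash
python3 -c "
from h import *
s=r.get_state();print(s['tcp_pos'],s['eef_rot'],s['time_s'])
c=cap('wrist','w1');cv2.imwrite('pics/w1b.png',cv2.resize(c['image'],(784,588)))"
```

```text
[0.49059681 0.25159538 0.26320188] [ 1.79996180e+02  2.26501956e-02 -2.62545325e-02] 1.4
```

View pics/w1b.png

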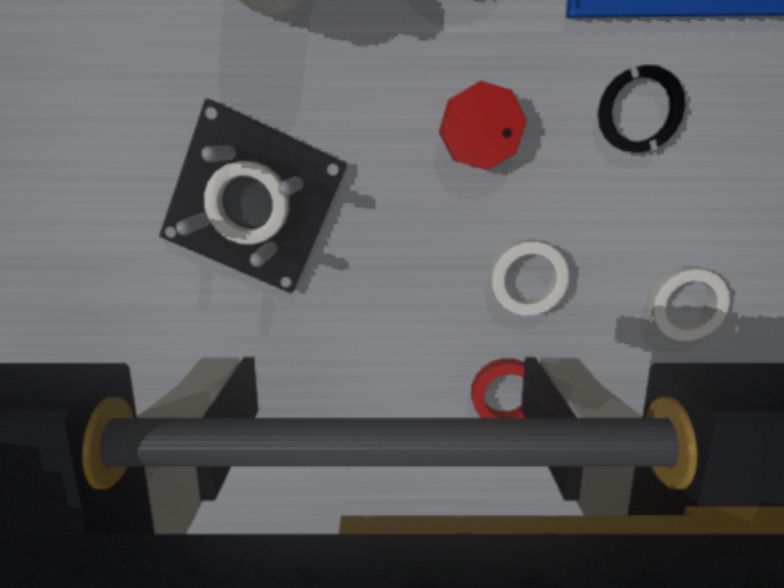

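The holder is at (250,200) with its spacer seated. The ring is at (642,110), the spacers at (531,278) and (692,303), and the red parts are as expected.

```bash
python3 -c "
from h import *
c=pickle.load(open('pics/w1.pkl','rb'));I=c['image']
for n,(u,v) in dict(bench=(420,300),sp=(500,278),spdark=(665,318),shadow=(640,325),ring=(606,110),plate=(200,250),platespec=(210,235),hsp=(215,200)).items():
  x,y=int(u/1.4),int(v/1.4);p=I[y-1:y+2,x-1:x+2].reshape(-1,3).mean(0);print(n,p.round(),cv2.cvtColor(p.astype(np.uint8).reshape(1,1,3),cv2.COLOR_BGR2HSV).ravel())
c=pickle.load(open('pics/top0.pkl','rb'));I=c['image']
for n,(u,v) in dict(pale=(505,298),paler=(505,286),amber=(433,303)).items():
  x,y=int(u/1.4),int(v/1.4);print(n,I[y,x])
"
```

```text
bench [133. 130. 129.] [120   6 132]
sp [166. 170. 170.] [ 24   8 170]
spdark [111. 113. 114.] [ 30   5 113]
shadow [90. 88. 88.] [110   8  90]
ring [20. 18. 18.] [120  13  19]
plate [42. 40. 41.] [120  12  42]
platespec [40. 38. 38.] [120   7  39]
hsp [149. 153. 153.] [ 24   8 153]
pale [176 179 171]
paler [167 170 154]
amber [ 64 113 172]
```

```bash
cat >> h.py <<'E'
H=dict(spacer=.014,ring=.010,lens=.020,amber=.020)
def mask(c,kind):
    B,G,R=[x.astype(int) for x in cv2.split(cv2.GaussianBlur(c["image"],(3,3),0))]
    if kind=="spacer": m=(R-B>0)&(R-B<25)&(G-B>0)&(R>80)&(G-R<5)
    elif kind in("ring","plate"): m=(R<62)&(B<62)&(abs(R-B)<15)
    elif kind=="lens": m=(G-R>4)&(B-R<40)&(G>90)
    elif kind=="amber": m=((R-B>40)&(G-B>15)&(R>100))|((G-R>4)&(B-R<40)&(G>90))
    m=m.astype(np.uint8)*255
    return cv2.morphologyEx(m,cv2.MORPH_CLOSE if kind!="plate" else cv2.MORPH_OPEN,np.ones((3,3)))
def find(c,kind,base=0.,near=None,amin=150,tol=.06):
    out=[];z=.01 if kind=="plate" else base+H[kind]/2
    for k in cv2.findContours(mask(c,kind),cv2.RETR_EXTERNAL,cv2.CHAIN_APPROX_NONE)[0]:
        if cv2.contourArea(k)<amin: continue
        p=ray(c,cv2.convexHull(k).reshape(-1,2),z)[:,:2]
        rc=cv2.minAreaRect((p*1000).astype(np.float32))
        if len(p)<5: continue
        e=cv2.fitEllipse((p*1000).astype(np.float32)) if kind!="plate" else rc
        ctr=np.array(e[0])/1000
        if near is None or np.hypot(*(ctr-near))<tol: out.append((ctr.round(4),np.round(e[1],1),np.round(rc[1],1),round(rc[2],1)))
    return out
E
python3 -c "
from h import *
c=pickle.load(open('pics/w1.pkl','rb'))
for k in('spacer','ring','plate'):
  for o in find(c,k): print(k,*o)
"
```

```text
spacer [0.3373 0.0611] [ 39.9 188.9] [101.   36.7] 48.2
spacer [0.3558 0.4287] [ 36.  138.4] [ 33.3 100. ] 41.7
spacer [0.4417 0.0133] [60.6 67.5] [66.5 59.9] 63.7
spacer [0.463  0.1418] [60.2 63.8] [63.4 59.6] 47.0
spacer [0.5215 0.3605] [62.3 63.6] [62.4 62.5] 20.6
spacer [0.6654 0.3337] [29.7 45.6] [40.1  7.7] 89.9
ring [0.2722 0.2422] [ 243.9 2276. ] [749.6 236.5] 90.0
ring [0.524  0.3585] [127.7 170.5] [110.3 110.3] 65.3
ring [0.588  0.0694] [59.3 62.4] [62.4 58.2] 89.9
plate [0.3179 0.0103] [151.4 208. ] [151.4 208. ] 5.6
plate [0.2788 0.25  ] [740.3 233.5] [740.3 233.5] 90.0
plate [0.523 0.365] [23.3 36.9] [23.3 36.9] 82.0
plate [0.524  0.3548] [109.  108.9] [109.  108.9] 65.3
plate [0.5817 0.0862] [58.1 30.2] [58.1 30.2] 22.4
plate [0.5937 0.056 ] [57.1 27.5] [57.1 27.5] 20.8
```

>>> send_rows --steps '[{"dp":[-28,110,180],"roll":0,"jaw":100},{"dp":[-28,110,180],"roll":0,"jaw":100},{"dp":[-28,110,180],"roll":0,"jaw":100},{"dp":[-28,110,180],"roll":0,"jaw":100},{"dp":[-28,110,180],"roll":0,"jaw":100}]'

```text
time_s: 2.08
tcp_pos: [0.4614, 0.1411, 0.0821]
eef_rot: [179.9, 0.2, 0.0]
contact_force: [0.5, 0.6, 0.8]
gripper_width: 0.0876
gripper_force: 0.0
```

```bash
python3 -c "
from h import *
c=cap('wrist','w2');goto([.463,.142,.017],0)
print(r.get_state()['tcp_pos'],find(c,'spacer'))
cv2.imwrite('pics/w2b.png',cv2.resize(c['image'],(784,588)))"
```

```text
dp [ 0.2  0.3 66.5] roll 0.001 deg 0.1 t 2.12
[0.46276292 0.14231417 0.08353789] [(array([0.4293, 0.238 ]), array([21.5, 67.2]), array([16.9, 55.4]), 41.2), (array([0.4414, 0.0225]), array([57.6, 83.5]), array([51.2, 80.5]), 31.9), (array([0.4629, 0.1427]), array([61.1, 63. ]), array([62.5, 60.5]), 2.0)]
```

View pics/w2b.png

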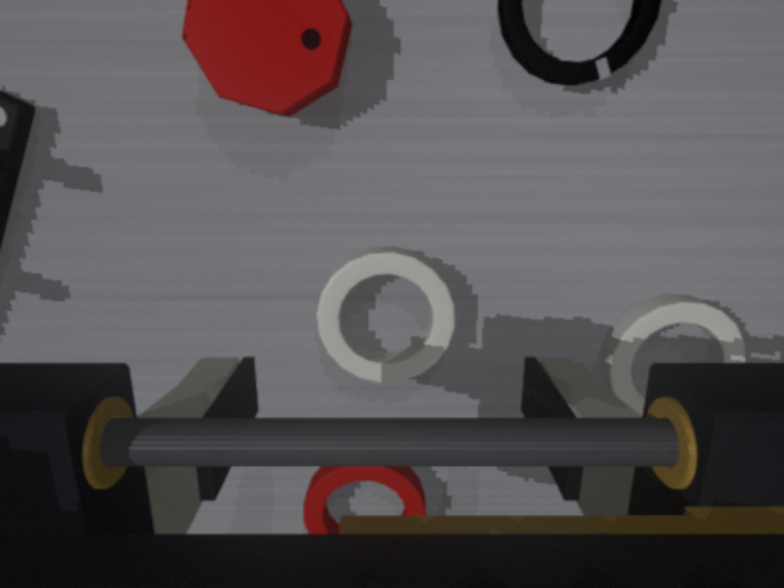

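The spacer at (386,315) is centred between the fingers.

>>> send_rows --steps '[{"dp":[0,0,50],"roll":0,"jaw":100},{"dp":[0,0,66],"roll":0,"jaw":100},{"dp":[0,0,66],"roll":0,"jaw":55},{"dp":[0,0,66],"roll":0,"jaw":55},{"dp":[0,0,66],"roll":0,"jaw":55}]' --newtons 15

```text
time_s: 2.75
tcp_pos: [0.4637, 0.1426, 0.0188]
eef_rot: [-179.9, -0.1, 0.0]
contact_force: [-0.2, -0.5, 0.5]
gripper_width: 0.0632
gripper_force: 0.0
```

>>> send_rows --steps '[{"dp":[0,0,0],"roll":0,"jaw":50},{"dp":[0,0,0],"roll":0,"jaw":50},{"dp":[0,0,0],"roll":0,"jaw":50}]'

```text
time_s: 3.12
tcp_pos: [0.4636, 0.1424, 0.0186]
eef_rot: [-179.9, -0.1, 0.0]
contact_force: [-1.8, 2.3, 7.6]
gripper_width: 0.0601
gripper_force: 15.0
```

>>> send_rows --steps '[{"dp":[0,0,-60],"roll":0,"jaw":50},{"dp":[50,25,-60],"roll":0,"jaw":50},{"dp":[105,45,-60],"roll":0,"jaw":50},{"dp":[160,65,-60],"roll":0,"jaw":50},{"dp":[210,92,-60],"roll":0,"jaw":50}]'

```text
time_s: 3.75
tcp_pos: [0.6747, 0.049, 0.0778]
eef_rot: [-180.0, -0.0, 0.0]
contact_force: [0.6, 1.1, -0.3]
gripper_width: 0.0596
gripper_force: 15.0
```

>>> send_rows --steps '[{"dp":[27,0,0],"roll":0,"jaw":50},{"dp":[27,0,0],"roll":0,"jaw":50},{"dp":[27,0,30],"roll":0,"jaw":50},{"dp":[27,0,50],"roll":0,"jaw":50},{"dp":[27,0,50],"roll":0,"jaw":50}]'

```text
time_s: 4.38
tcp_pos: [0.6979, 0.0495, 0.0256]
eef_rot: [179.9, 0.2, 0.0]
contact_force: [-0.6, 0.4, -0.0]
gripper_width: 0.0595
gripper_force: 15.0
```

```bash
python3 -c "
from h import *
goto([.70,.05,.0215],0);print(r.get_state()['tcp_pos'])"
```

```text
dp [ 2.1 -0.5  4.1] roll 0.0 deg 0.0 t 4.38
[0.69791333 0.04951474 0.02564299]
```

>>> send_rows --steps '[{"dp":[0,0,5],"roll":0,"jaw":50},{"dp":[0,0,5],"roll":0,"jaw":82},{"dp":[0,0,5],"roll":0,"jaw":82},{"dp":[0,0,5],"roll":0,"jaw":82},{"dp":[0,0,-50],"roll":0,"jaw":82}]'

```text
time_s: 5.0
tcp_pos: [0.6967, 0.0489, 0.0734]
eef_rot: [179.9, 0.5, -0.0]
contact_force: [0.3, 0.3, 0.4]
gripper_width: 0.0714
gripper_force: 0.0
```

>>> send_rows --steps '[{"dp":[0,0,-60],"roll":0,"jaw":82},{"dp":[-60,10,-120],"roll":0,"jaw":100},{"dp":[-120,20,-120],"roll":0,"jaw":100},{"dp":[-180,30,-120],"roll":0,"jaw":100},{"dp":[-180,36,-120],"roll":0,"jaw":100}]'

```text
time_s: 5.62
tcp_pos: [0.5167, 0.013, 0.1987]
eef_rot: [-179.9, -0.1, 0.0]
contact_force: [1.7, -0.1, 0.5]
gripper_width: 0.0876
gripper_force: 0.0
```

```bash
python3 -c "
from h import *
c=cap('wrist','w3');s=r.get_state();print(s['tcp_pos'])
for k in('spacer','ring'):
  for o in find(c,k): print(k,*o)
for o in find(c,'spacer',.003): print('tray',*o)
goto([.4417,.0133,.075],0)"
```

```text
[0.51681237 0.01251443 0.19877355]
spacer [ 0.4082 -0.1396] [17.  48.5] [11.1 47.8] 0.0
spacer [0.4273 0.1581] [33.2 92.6] [26.4 83.9] 41.8
spacer [0.4412 0.0145] [60.7 63.9] [63.3 60.2] 12.8
ring [0.3461 0.0085] [ 204.4 1908. ] [198.2 628.6] 0.1
ring [ 0.4461 -0.1269] [54.6 63.2] [63.6 37.1] 53.2
ring [0.5883 0.0702] [59.1 59.7] [58.9 58.8] 82.7
tray [ 0.4098 -0.1382] [16.9 48. ] [11.  47.3] 0.0
tray [0.4288 0.1568] [32.9 91.8] [26.1 83.2] 41.8
tray [0.4425 0.0144] [60.2 63.3] [62.7 59.7] 12.8
dp [-75.1  -0.8 123.8] roll 0.0 deg 0.0 t 5.67
```

>>> send_rows --steps '[{"dp":[-40,-1,40],"roll":0,"jaw":100},{"dp":[-75,-2,80],"roll":0,"jaw":100},{"dp":[-75,-2,130],"roll":0,"jaw":100},{"dp":[-75,-2,180],"roll":0,"jaw":100},{"dp":[-75,-2,180],"roll":0,"jaw":60}]'

```text
time_s: 6.3
tcp_pos: [0.4459, 0.0159, 0.0159]
eef_rot: [179.9, 0.1, 0.1]
contact_force: [-0.1, 0.3, -0.3]
gripper_width: 0.0822
gripper_force: 0.0
```

>>> send_rows --steps '[{"dp":[0,0,0],"roll":0,"jaw":50},{"dp":[0,0,0],"roll":0,"jaw":50},{"dp":[0,0,0],"roll":0,"jaw":50},{"dp":[0,0,0],"roll":0,"jaw":50},{"dp":[0,0,-60],"roll":0,"jaw":50}]'

```text
time_s: 6.92
tcp_pos: [0.442, 0.0144, 0.0745]
eef_rot: [179.8, 0.5, -0.0]
contact_force: [2.2, 1.0, -0.4]
gripper_width: 0.0587
gripper_force: 15.0
```

```bash
python3 -c "
from h import *
s=r.get_state();print(s['tcp_pos'],s['gripper_width'],s['gripper_force']);goto([.70,-.05,.079],0)"
```

```text
[0.44200884 0.01439996 0.07452657] 0.05869510037385576 15.000028274953365
dp [258.   64.3  -4.5] roll -0.0 deg -0.0 t 6.92
```

>>> send_rows --steps '[{"dp":[60,15,0],"roll":0,"jaw":50},{"dp":[120,30,0],"roll":0,"jaw":50},{"dp":[180,45,0],"roll":0,"jaw":50},{"dp":[230,60,0],"roll":0,"jaw":50},{"dp":[258,64,0],"roll":0,"jaw":50}]'

```text
time_s: 7.55
tcp_pos: [0.7047, -0.0496, 0.0767]
eef_rot: [180.0, 0.0, -0.1]
contact_force: [-0.1, 0.4, -1.3]
gripper_width: 0.0587
gripper_force: 15.0
```

>>> send_rows --steps '[{"dp":[0,0,0],"roll":0,"jaw":50},{"dp":[0,0,40],"roll":0,"jaw":50},{"dp":[0,0,53],"roll":0,"jaw":50},{"dp":[0,0,56],"roll":0,"jaw":50},{"dp":[0,0,56],"roll":0,"jaw":50}]'

```text
time_s: 8.18
tcp_pos: [0.7033, -0.0481, 0.0225]
eef_rot: [180.0, -0.1, 0.0]
contact_force: [-0.3, 0.5, 0.8]
gripper_width: 0.0588
gripper_force: 15.0
```

>>> send_rows --steps '[{"dp":[0,0,1],"roll":0,"jaw":50},{"dp":[0,0,1],"roll":0,"jaw":82},{"dp":[0,0,1],"roll":0,"jaw":82},{"dp":[0,0,1],"roll":0,"jaw":82},{"dp":[0,0,-50],"roll":0,"jaw":82}]'

```text
time_s: 8.8
tcp_pos: [0.6997, -0.0487, 0.0674]
eef_rot: [179.9, 0.5, -0.0]
contact_force: [0.4, 0.1, 0.4]
gripper_width: 0.0718
gripper_force: 0.0
```

>>> send_rows --steps '[{"dp":[0,0,-60],"roll":0,"jaw":82},{"dp":[-50,30,-90],"roll":0,"jaw":100},{"dp":[-100,60,-120],"roll":0,"jaw":100},{"dp":[-150,90,-140],"roll":0,"jaw":100},{"dp":[-190,120,-160],"roll":0,"jaw":100}]'

```text
time_s: 9.43
tcp_pos: [0.5109, -0.1691, 0.2324]
eef_rot: [-180.0, -0.0, 0.0]
contact_force: [0.1, -0.5, 1.1]
gripper_width: 0.0874
gripper_force: 0.0
```

```bash
python3 -c "
from h import *
c=cap('wrist','w4');s=r.get_state();print(s['tcp_pos'],s['time_s'])
for k in('ring','lens','amber','plate'):
  for o in find(c,k): print(k,*o)
t=cap('top','t4')
for o in find(t,'spacer',.003,(.7,0),tol=.13): print('tray',*o)
cv2.imwrite('pics/w4b.png',cv2.resize(c['image'],(784,588)))"
```

```text
[ 0.50743402 -0.17169409  0.23569637] 9.475
ring [ 0.3155 -0.1777] [ 225.  2099.5] [218.1 691.7] 0.0
ring [ 0.4346 -0.1214] [39.  54.8] [57.4 27.3] 70.6
ring [ 0.4526 -0.1273] [42.8 55.5] [57.6 29.5] 71.1
ring [ 0.5044 -0.4029] [32.4 56.8] [24.3 49.1] 76.8
ring [ 0.5136 -0.365 ] [32.3 38.2] [33.9 35.2] 29.1
ring [ 0.5177 -0.3603] [143.1 153.2] [113.4 111. ] 76.6
ring [0.5884 0.0707] [59.4 64.8] [55.3 59.5] 78.1
lens [ 0.565  -0.0837] [60.9 62.6] [59.1 58.7] 2.0
lens [ 0.571  -0.2276] [61.4 63.7] [59.7 60.6] 16.5
amber [ 0.3514 -0.3995] [24.8 69.1] [65.1 11.9] 8.0
amber [ 0.565  -0.0837] [60.9 62.6] [59.1 58.7] 2.0
amber [ 0.571  -0.2276] [61.4 63.7] [59.7 60.6] 16.5
plate [ 0.3219 -0.1707] [215.2 682.4] [215.2 682.4] 0.0
plate [ 0.4303 -0.1199] [56.6 26.1] [56.6 26.1] 71.1
plate [ 0.4608 -0.1305] [56.9 28.9] [56.9 28.9] 70.6
plate [ 0.5047 -0.3993] [23.  48.4] [23.  48.4] 76.8
plate [ 0.5146 -0.3625] [35.6 31.5] [35.6 31.5] 7.8
plate [ 0.5171 -0.3566] [111.8 109.5] [111.8 109.5] 76.5
plate [0.5875 0.0638] [54.6 58.7] [54.6 58.7] 78.1
```

View pics/w4b.png

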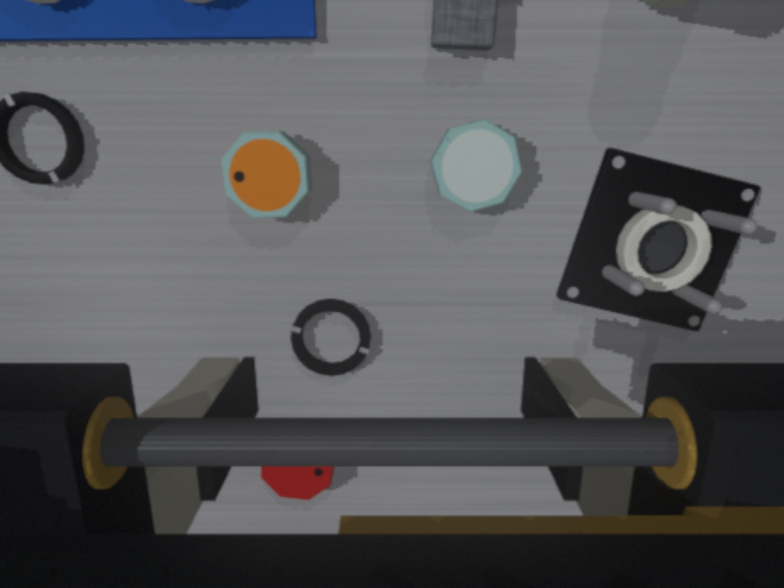

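The amber-up lens is at (264,175) and the upside-down pale lens at (476,165). Both are octagons with a teal rim, and neither is red. Next I'll flip the pale lens, after looking at it close up.

```bash
python3 -c "
from h import *
goto([.571,-.2276,.09],16.5)"
```

```text
dp [ 60.9  56.9 144.9] roll -0.29 deg -16.6 t 9.53
```

>>> send_rows --steps '[{"dp":[30,30,40],"roll":-0.15,"jaw":100},{"dp":[61,57,80],"roll":-0.29,"jaw":100},{"dp":[61,57,130],"roll":-0.29,"jaw":100},{"dp":[61,57,145],"roll":-0.29,"jaw":100},{"dp":[61,57,145],"roll":-0.29,"jaw":100}]'

```text
time_s: 10.15
tcp_pos: [0.5736, -0.2252, 0.0862]
eef_rot: [-180.0, 0.1, 16.6]
contact_force: [0.2, -1.0, 0.7]
gripper_width: 0.0874
gripper_force: 0.0
```

```bash
python3 -c "
from h import *
c=cap('wrist','w5');s=r.get_state();print(s['tcp_pos'],s['eef_rot'][2])
for o in find(c,'lens',near=(.571,-.2276)): print('lens',*o)
x,y=proj(c,[.571,-.2276,.02])[0]
m=mask(c,'lens')
k=min(cv2.findContours(m,cv2.RETR_EXTERNAL,cv2.CHAIN_APPROX_NONE)[0],key=lambda k:-cv2.pointPolygonTest(k,(float(x),float(y)),True))
p=(ray(c,cv2.approxPolyDP(cv2.convexHull(k),4,True).reshape(-1,2),.02)*1000)[:,:2];d=np.roll(p,-1,0)-p;print(p.round(1).tolist(),np.hypot(*d.T).round(1),(np.degrees(np.arctan2(d[:,1],d[:,0]))%45).round(1))
cv2.imwrite('pics/w5b.png',cv2.resize(c['image'],(784,588)))"
```

```text
[ 0.57461189 -0.22524691  0.08770426] 16.67143436052515
lens [ 0.57   -0.2272] [62.5 66.1] [63.9 59.6] 15.3
[[605.2, -228.6], [590.3, -250.6], [568.8, -256.6], [549.7, -246.2], [541.4, -223.4], [552.7, -202.6], [577.3, -196.1], [599.3, -207.0]] [26.5 22.3 21.9 24.2 23.7 25.4 24.6 22.4] [11.  15.7 16.4 19.9 16.7 14.6 18.8 15.1]
```

View pics/w5b.png

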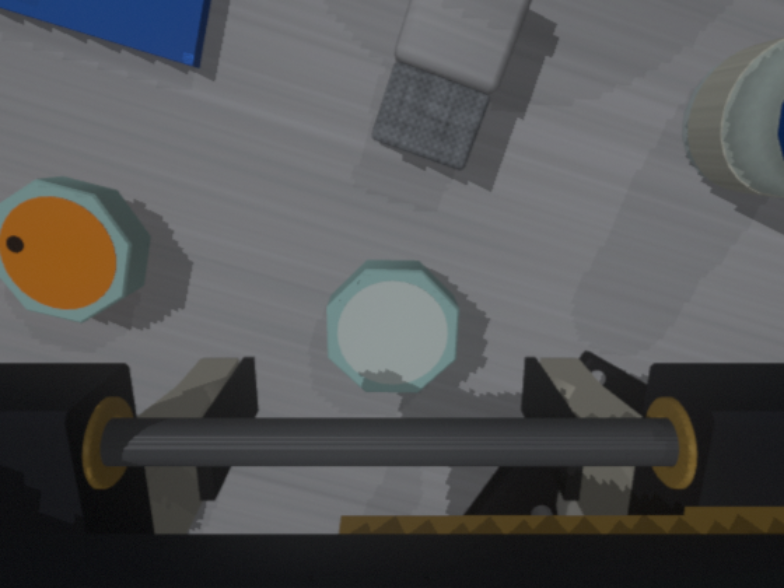

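The pale lens at (392,327) has its flats parallel to the pads.

>>> send_rows --steps '[{"dp":[-4,1,40],"roll":0,"jaw":100},{"dp":[-4,1,65],"roll":0,"jaw":100},{"dp":[-4,1,70],"roll":0,"jaw":100},{"dp":[-4,1,70],"roll":0,"jaw":80},{"dp":[-4,1,70],"roll":0,"jaw":50}]' --newtons 10

```text
time_s: 10.82
tcp_pos: [0.5716, -0.2275, 0.0184]
eef_rot: [179.9, -0.2, 16.7]
contact_force: [-0.3, 0.6, 0.8]
gripper_width: 0.0732
gripper_force: 0.0
```

>>> send_rows --steps '[{"dp":[0,0,0],"roll":0,"jaw":50},{"dp":[0,0,0],"roll":0,"jaw":50},{"dp":[0,0,0],"roll":0,"jaw":50},{"dp":[0,0,0],"roll":0,"jaw":50}]'

```text
time_s: 11.32
tcp_pos: [0.5707, -0.2275, 0.0172]
eef_rot: [180.0, -0.0, 16.6]
contact_force: [-1.1, 0.5, 6.0]
gripper_width: 0.0556
gripper_force: 10.0
```

```bash
python3 -c "
from h import *
s=r.get_state();print(s['tcp_pos'],s['eef_rot'],s['gripper_width'])
c=pickle.load(open('pics/w5.pkl','rb'))
C=np.array([.517,-.357]);a=np.radians(-13.4);u=np.array([np.cos(a),np.sin(a)]);v=np.array([-u[1],u[0]])
for i in(1,-1):
  for j in(1,-1):
    p=C+.0265*(i*u+j*v);print(i,j,p.round(4),'outward yaw',np.degrees(np.arctan2(*(p-C)[::-1])).round(1))
"
```

```text
[ 0.57070509 -0.2274972   0.01716741] [ 1.79974066e+02 -4.17278458e-02  1.66391603e+01] 0.055588912933956056
1 1 [ 0.5489 -0.3374] outward yaw 31.6
1 -1 [ 0.5366 -0.3889] outward yaw -58.4
-1 1 [ 0.4974 -0.3251] outward yaw 121.6
-1 -1 [ 0.4851 -0.3766] outward yaw -148.4
```

>>> send_rows --steps '[{"dp":[0,0,-45],"roll":0,"jaw":50},{"dp":[0,0,-80],"roll":-0.13,"jaw":50},{"dp":[-16,46,-80],"roll":-0.26,"jaw":50},{"dp":[-33,93,-80],"roll":-0.262,"jaw":50},{"dp":[-33,93,-80],"roll":-0.262,"jaw":50}]'

```text
time_s: 11.95
tcp_pos: [0.5644, -0.3288, 0.0958]
eef_rot: [-180.0, 0.0, 31.4]
contact_force: [-0.3, 0.3, -1.1]
gripper_width: 0.0556
gripper_force: 10.0
```

```bash
python3 -c "
from h import *
c=cap('wrist','w6');s=r.get_state();print(s['tcp_pos'],s['eef_rot'],s['contact_force'])
goto([.566,-.3265,.082],31.6)
cv2.imwrite('pics/w6b.png',cv2.resize(c['image'],(784,588)))"
```

```text
[ 0.5643869  -0.32738177  0.09566894] [-1.79945713e+02  4.06915798e-02  3.14735356e+01] [ 0.43918369 -0.78256022 -2.10650141]
dp [ 1.8  0.1 13.7] roll -0.002 deg -0.1 t 12.0
```

View pics/w6b.png

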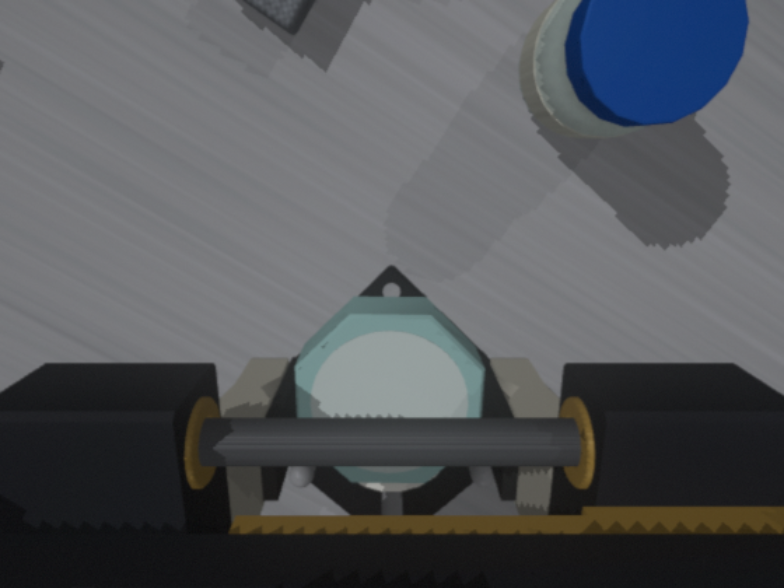

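The lens is held level, with the plate's corner screw (391,290) and the side rods (301,475 and 481,475) symmetric about it. Now I'll press it onto the corner rod.

>>> send_rows --steps '[{"dp":[2,0,12],"roll":0,"jaw":50},{"dp":[2,0,18],"roll":0,"jaw":50},{"dp":[2,0,22],"roll":0,"jaw":50},{"dp":[2,0,26],"roll":0,"jaw":50},{"dp":[2,0,28],"roll":0,"jaw":50}]'

```text
time_s: 12.62
tcp_pos: [0.5679, -0.3245, 0.0689]
eef_rot: [179.9, -0.1, 31.7]
contact_force: [0.8, 5.1, 4.3]
gripper_width: 0.056
gripper_force: 10.0
```

>>> send_rows --steps '[{"dp":[0,0,4],"roll":0,"jaw":50},{"dp":[0,0,8],"roll":0,"jaw":50},{"dp":[0,0,12],"roll":0,"jaw":50},{"dp":[0,0,13],"roll":0,"jaw":50},{"dp":[0,0,13],"roll":0,"jaw":50}]'

```text
time_s: 13.25
tcp_pos: [0.5669, -0.3253, 0.0552]
eef_rot: [180.0, 0.0, 31.6]
contact_force: [2.2, -1.5, 0.8]
gripper_width: 0.0565
gripper_force: 10.0
```

```bash
python3 -c "
from h import *
c=cap('wrist','w7');s=r.get_state();print(s['tcp_pos'],s['contact_force'],s['gripper_width'])
cv2.imwrite('pics/w7b.png',cv2.resize(c['image'],(784,588))[200:560,150:630])"
```

```text
[ 0.56694754 -0.32521482  0.05529894] [ 2.02464571 -0.5658997   0.47760901] 0.05616415773576406
```

View pics/w7b.png

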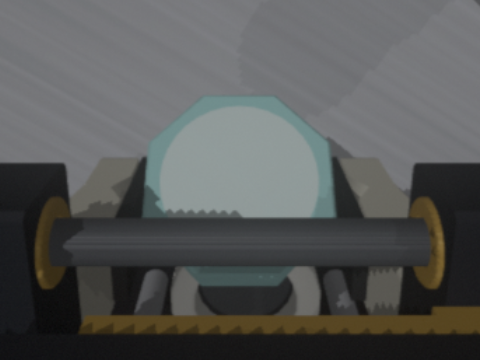

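>>> send_rows --steps '[{"dp":[-2,0,2],"roll":0,"jaw":50},{"dp":[-4,0,4],"roll":0,"jaw":50},{"dp":[-6,0,5],"roll":0,"jaw":50},{"dp":[-8,0,5],"roll":0,"jaw":50},{"dp":[-10,0,5],"roll":0,"jaw":50}]'

```text
time_s: 13.92
tcp_pos: [0.5604, -0.3294, 0.0503]
eef_rot: [179.9, -0.2, 31.7]
contact_force: [9.4, 6.1, -2.1]
gripper_width: 0.0558
gripper_force: 10.0
```

```bash
python3 -c "
from h import *
c=cap('wrist','w8');s=r.get_state();print(s['tcp_pos'],s['contact_force'],s['gripper_width'])
cv2.imwrite('pics/w8b.png',cv2.resize(c['image'],(784,588))[200:560,150:630])"
```

```text
[ 0.56014319 -0.32952632  0.05032944] [ 6.97392918  4.00748939 -0.82312235] 0.05582255886167082
```

View pics/w8b.png

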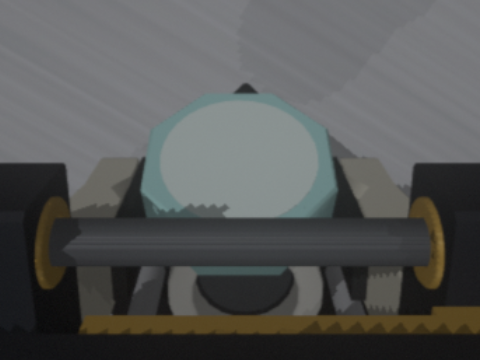

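```bash
python3 -c "
from h import *
for n,tcp in(('w6',[.5644,-.3274,.0957]),('w7',[.56695,-.3252,.0553]),('w8',[.5601,-.3295,.0503])):
  c=pickle.load(open(f'pics/{n}.pkl','rb'));a=np.radians(31.6);X=np.array([np.cos(a),np.sin(a),0]);Z=np.array([0,0,1.]);A=np.array(tcp)-.0072*Z
  print(n)
  for th in(0,15,30,45,60,75,90):
    t=np.radians(th);e=np.cos(t)*X-np.sin(t)*Z;nn=np.sin(t)*X+np.cos(t)*Z
    P=[A+.028*i*e+.01*j*nn for i,j in((1,1),(1,-1),(-1,1),(-1,-1))]+[A+.01*nn+i*.022*e for i in(1,-1)]
    print(th,(proj(c,P)*1.4-[0,200])[:,1].round())
"
```

```text
w6
0 [116.  96. 284. 249. 136. 268.]
15 [103. 100. 289. 265. 123. 269.]
30 [ 96. 110. 286. 279. 115. 264.]
45 [ 97. 123. 275. 287. 113. 253.]
60 [103. 140. 257. 288. 116. 237.]
75 [114. 159. 232. 283. 124. 216.]
90 [129. 179. 203. 269. 135. 193.]
w7
0 [118.  98. 287. 251. 138. 270.]
15 [105. 102. 291. 268. 125. 271.]
30 [ 99. 112. 288. 281. 118. 267.]
45 [ 99. 125. 278. 289. 116. 256.]
60 [105. 142. 260. 291. 119. 239.]
75 [116. 161. 235. 285. 126. 218.]
90 [131. 181. 206. 272. 137. 195.]
w8
0 [120.  99. 288. 252. 139. 271.]
15 [106. 104. 292. 269. 126. 272.]
30 [100. 113. 289. 282. 119. 267.]
45 [100. 126. 279. 290. 117. 257.]
60 [107. 143. 261. 292. 120. 240.]
75 [118. 162. 236. 286. 127. 219.]
90 [132. 183. 207. 273. 138. 196.]
```

>>> send_rows --steps '[{"dp":[6,0,-5],"roll":0,"jaw":50},{"dp":[10,0,-25],"roll":0,"jaw":50},{"dp":[10,0,-55],"roll":0,"jaw":50},{"dp":[-15,0,-55],"roll":0,"jaw":50},{"dp":[-40,0,-55],"roll":0,"jaw":50}]'

```text
time_s: 14.6
tcp_pos: [0.5221, -0.3513, 0.1045]
eef_rot: [-179.9, 0.1, 31.6]
contact_force: [0.2, -0.5, -2.3]
gripper_width: 0.0558
gripper_force: 10.0
```

```bash
python3 -c "
from h import *
c=cap('wrist','w9');t=cap('scene','s9');s=r.get_state();print(s['tcp_pos'],s['contact_force'],s['gripper_width'])
p=proj(t,s['tcp_pos'])[0].astype(int);print(p)
a=cv2.resize(c['image'],(560,420));b=cv2.resize(t['image'][max(0,p[1]-60):p[1]+60,max(0,p[0]-60):p[0]+60],(420,420),interpolation=cv2.INTER_CUBIC)
cv2.imwrite('pics/w9b.png',cv2.resize(np.hstack([a[:,80:460],b]),(800,420)))"
```

```text
[ 0.52017824 -0.35218816  0.10418103] [ 0.19387118 -0.33092275 -0.70565766] 0.05593244654271523
[107 194]
```

View pics/w9b.png

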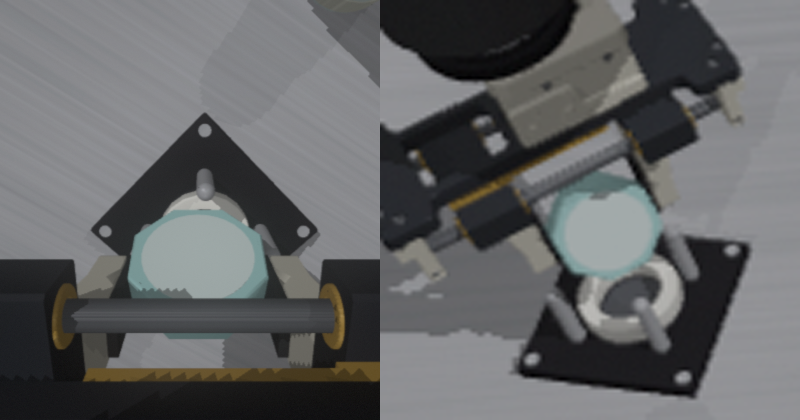

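The lens is tilted about 50 degrees, with its pale face turned away from the rod, and the grip is firm. I'll continue the turn from outside the opposite rod.

>>> send_rows --steps '[{"dp":[-40,1,-5],"roll":0,"jaw":50},{"dp":[-79,2.5,-5],"roll":0,"jaw":50},{"dp":[-79,2.5,-5],"roll":0,"jaw":50},{"dp":[-79,2.5,20],"roll":0,"jaw":50},{"dp":[-79,2.5,36],"roll":0,"jaw":50}]'

```text
time_s: 15.32
tcp_pos: [0.4574, -0.3945, 0.0678]
eef_rot: [-179.9, 0.1, 31.6]
contact_force: [0.5, 0.4, -1.0]
gripper_width: 0.0557
gripper_force: 10.0
```

>>> send_rows --steps '[{"dp":[5,0,0],"roll":0,"jaw":50},{"dp":[9,0,0],"roll":0,"jaw":50},{"dp":[13,0,0],"roll":0,"jaw":50},{"dp":[16,0,0],"roll":0,"jaw":50},{"dp":[18,0,0],"roll":0,"jaw":50}]'

```text
time_s: 15.95
tcp_pos: [0.4727, -0.3855, 0.0699]
eef_rot: [-179.9, 0.2, 31.7]
contact_force: [-7.3, -4.3, 3.6]
gripper_width: 0.0562
gripper_force: 10.0
```

```bash
python3 -c "
from h import *
s=r.get_state();print(s['tcp_pos'],s['contact_force'],s['gripper_width'])
d=(np.array([.4851,-.3766])-s['tcp_pos'][:2])*1000;a=np.radians(31.6);print('rod in tool',d@[np.cos(a),np.sin(a)],d@[np.sin(a),-np.cos(a)])"
```

```text
[ 0.47267206 -0.38550032  0.06993523] [-7.33351766 -4.25014834  3.63547146] 0.05621558578688208
rod in tool 15.248856789788926 -1.068575039861493
```

>>> send_rows --steps '[{"dp":[-1,0,-7],"roll":0,"jaw":50},{"dp":[-1,0,-12],"roll":0,"jaw":50},{"dp":[3,0,-12],"roll":0,"jaw":50},{"dp":[6,0,-12],"roll":0,"jaw":50},{"dp":[9,0,-12],"roll":0,"jaw":50}]'

```text
time_s: 16.58
tcp_pos: [0.4815, -0.3809, 0.0823]
eef_rot: [180.0, 0.0, 31.7]
contact_force: [-4.8, -2.8, 3.0]
gripper_width: 0.056
gripper_force: 10.0
```

>>> send_rows --steps '[{"dp":[2,0,0],"roll":0,"jaw":50},{"dp":[3,0,0],"roll":0,"jaw":50},{"dp":[3,0,0],"roll":0,"jaw":50}]'

```text
time_s: 16.95
tcp_pos: [0.4843, -0.3791, 0.0817]
eef_rot: [180.0, -0.0, 31.7]
contact_force: [-3.2, -2.2, 3.3]
gripper_width: 0.0558
gripper_force: 10.0
```

```bash
python3 -c "
from h import *
c=cap('wrist','w10');t=cap('scene','s10');s=r.get_state();print(s['tcp_pos'],s['contact_force'],s['gripper_width'])
p=proj(t,s['tcp_pos'])[0].astype(int)
a=cv2.resize(c['image'],(560,420));y0=max(0,p[1]-60);x0=max(0,p[0]-60);b=cv2.resize(t['image'][y0:y0+120,x0:x0+120],(420,420),interpolation=cv2.INTER_CUBIC)
cv2.imwrite('pics/w10b.png',np.hstack([a[:,80:460],b]))"
```

```text
[ 0.4842997  -0.37914693  0.0816495 ] [-3.2522389  -2.14151297  4.21524622] 0.05592580157431106
```

View pics/w10b.png

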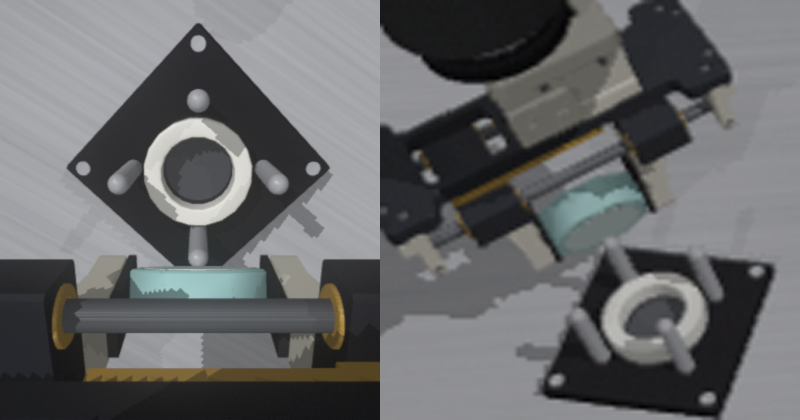

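The lens at (200,283) is past vertical, with its pale face now turned down towards the rod. I'll carry it to clear bench and press it flat.

>>> send_rows --steps '[{"dp":[-4,0,-30],"roll":0,"jaw":50},{"dp":[-4,0,-40],"roll":0,"jaw":50},{"dp":[30,-30,-40],"roll":0,"jaw":50},{"dp":[70,-60,-40],"roll":0,"jaw":50},{"dp":[115,-84,-40],"roll":0,"jaw":50}]'

```text
time_s: 17.68
tcp_pos: [0.5383, -0.2454, 0.1209]
eef_rot: [-180.0, -0.1, 31.6]
contact_force: [0.4, 0.1, -0.4]
gripper_width: 0.0558
gripper_force: 10.0
```

>>> send_rows --steps '[{"dp":[20,0,0],"roll":0,"jaw":50},{"dp":[20,0,40],"roll":0,"jaw":50},{"dp":[20,0,75],"roll":0,"jaw":50},{"dp":[20,0,79],"roll":0,"jaw":50},{"dp":[22,0,83],"roll":0,"jaw":50}]'

```text
time_s: 18.3
tcp_pos: [0.5573, -0.236, 0.0389]
eef_rot: [180.0, -0.0, 31.6]
contact_force: [-0.4, 0.6, -0.2]
gripper_width: 0.0561
gripper_force: 10.0
```

>>> send_rows --steps '[{"dp":[2,0,2],"roll":0,"jaw":50},{"dp":[4,0,4],"roll":0,"jaw":50},{"dp":[6,0,6],"roll":0,"jaw":50},{"dp":[8,0,8],"roll":0,"jaw":50},{"dp":[8,0,8],"roll":0,"jaw":50}]'

```text
time_s: 18.92
tcp_pos: [0.5644, -0.2313, 0.0318]
eef_rot: [179.9, -0.1, 31.7]
contact_force: [-1.6, 1.6, 7.2]
gripper_width: 0.056
gripper_force: 10.0
```

>>> send_rows --steps '[{"dp":[2,0,2],"roll":0,"jaw":50},{"dp":[4,0,4],"roll":0,"jaw":50},{"dp":[6,0,6],"roll":0,"jaw":50},{"dp":[8,0,8],"roll":0,"jaw":50},{"dp":[9,0,10],"roll":0,"jaw":50}]'

```text
time_s: 19.55
tcp_pos: [0.5731, -0.2262, 0.0223]
eef_rot: [179.9, -0.2, 31.7]
contact_force: [0.1, 6.3, 9.3]
gripper_width: 0.0559
gripper_force: 10.0
```

```bash
python3 -c "
from h import *
c=cap('wrist','w11');t=cap('scene','s11');s=r.get_state();print(s['tcp_pos'],s['contact_force'],s['gripper_width'])
p=proj(t,s['tcp_pos'])[0].astype(int)
a=cv2.resize(c['image'],(560,420));y0=max(0,p[1]-60);x0=max(0,p[0]-60);b=cv2.resize(t['image'][y0:y0+120,x0:x0+120],(420,420),interpolation=cv2.INTER_CUBIC)
cv2.imwrite('pics/w11b.png',np.hstack([a[:,80:460],b]))"
```

```text
[ 0.57316592 -0.22613557  0.02206876] [0.76827582 3.30696869 6.51267831] 0.05575232059213997
```

View pics/w11b.png

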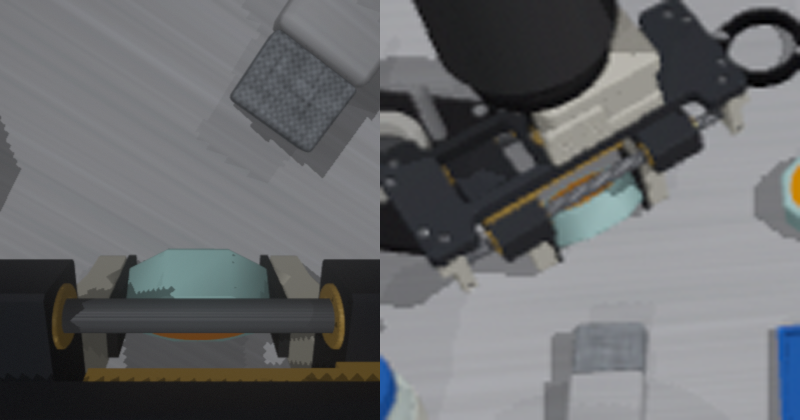

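The amber face shows on top, so the flip is nearly complete. Next I'll press it down the rest of the way.

>>> send_rows --steps '[{"dp":[1,0,2],"roll":0,"jaw":50},{"dp":[2,0,4],"roll":0,"jaw":50},{"dp":[2,0,6],"roll":0,"jaw":50},{"dp":[2,0,6],"roll":0,"jaw":50},{"dp":[2,0,6],"roll":0,"jaw":50}]'

```text
time_s: 20.27
tcp_pos: [0.5756, -0.2254, 0.0163]
eef_rot: [179.8, -0.2, 31.7]
contact_force: [1.7, 3.3, 5.3]
gripper_width: 0.056
gripper_force: 10.0
```

>>> send_rows --steps '[{"dp":[0,0,0],"roll":0,"jaw":50},{"dp":[0,0,0],"roll":0,"jaw":50}]' --newtons 3

```text
time_s: 20.52
tcp_pos: [0.5734, -0.2257, 0.0149]
eef_rot: [180.0, -0.1, 31.7]
contact_force: [0.8, 0.7, 2.1]
gripper_width: 0.0559
gripper_force: 3.0
```

```bash
python3 -c "
from h import *
c=cap('wrist','w12');s=r.get_state();print(s['tcp_pos'],s['contact_force'],s['gripper_width'])
a=np.radians(31.6);X=np.array([np.cos(a),np.sin(a),0]);A=s['tcp_pos']*[1,1,0]
print('pred v flat: front top/bot, back top', (proj(c,[A+.028*X+[0,0,.02],A+.028*X,A-.028*X+[0,0,.02]])[:,1]).round(1))
m=cv2.bitwise_or(mask(c,'amber'),0);k=[k for k in cv2.findContours(m,cv2.RETR_EXTERNAL,cv2.CHAIN_APPROX_NONE)[0] if cv2.contourArea(k)>100]
for q in k: print(cv2.boundingRect(q))
I=c['image'].astype(int);am=((I[:,:,2]-I[:,:,0])>60);ys,xs=np.nonzero(am[300:420,150:420]*0+am[300:420,150:420]);print('amber',xs.min()+150,xs.max()+150,ys.min()+300,ys.max()+300) if len(ys) else 0"
```

```text
[ 0.57313707 -0.22572344  0.01469906] [1.95744036 0.50651388 2.01930402] 0.05594484453669294
pred v flat: front top/bot, back top [230.  215.1 351.4]
(212, 334, 132, 21)
(415, 291, 9, 55)
(207, 236, 138, 62)
(0, 81, 27, 114)
amber 225 419 300 351
```

```bash
cat > tilt.py <<'E'
from h import *
from scipy.optimize import least_squares
def edges(c,pr=True):
    I=cv2.GaussianBlur(c["image"],(3,3),0).astype(int);col=I[:,268:292].mean(1)
    am=(col[:,2]-col[:,0]>50);te=(col[:,1]-col[:,2]>4)&(col[:,1]>60)&(col[:,0]-col[:,2]<45)
    v=np.arange(len(col));return v[am&(v>200)],v[te&(v>200)],col
E
python3 -c "
from tilt import *
c=pickle.load(open('pics/w12.pkl','rb'));a,t,col=edges(c)
print('amber',a,'\nteal',t)
print([(v,*col[v].astype(int)) for v in list(range(228,300,4))+list(range(330,372,2))])
A=np.array([.5731,-.2257,.0147]);y=np.radians(31.7);X=np.array([np.cos(y),np.sin(y),0]);Z=np.array([0,0,1.])
for th in(0,15,30,45,60):
  for zc in (.010,.016,.022):
    q=np.radians(th);e=np.cos(q)*X+np.sin(q)*Z;n=-np.sin(q)*X+np.cos(q)*Z;C=A*[1,1,0]+zc*Z
    print(th,zc,proj(c,[C+.028*e-.01*n,C+.028*e+.01*n,C+.023*e+.01*n,C-.023*e+.01*n,C-.028*e+.01*n,C-.028*e-.01*n])[:,1].round())
"
```

```text
amber [286 287 288 289 290 291 292 293 294 295 296 297 298 333 334 335 336 337
 338 339 340 341 342 343 344 345 346 347 348 349 350 351 369 370 371 372
 373 374 375 376] 
teal [237 238 239 240 241 242 243 244 245 246 247 248 249 250 251 252 253 254
 255 256 257 258 259 260 261 262 263 264 265 266 267 268 269 270 271 272
 273 274 275 276 277 278 279 280 281 282 283 284 285 353 354 355]
[(228, np.int64(128), np.int64(125), np.int64(124)), (232, np.int64(128), np.int64(125), np.int64(124)), (236, np.int64(127), np.int64(124), np.int64(120)), (240, np.int64(133), np.int64(134), np.int64(107)), (244, np.int64(133), np.int64(134), np.int64(107)), (248, np.int64(133), np.int64(134), np.int64(107)), (252, np.int64(133), np.int64(134), np.int64(107)), (256, np.int64(133), np.int64(133), np.int64(106)), (260, np.int64(131), np.int64(132), np.int64(105)), (264, np.int64(130), np.int64(131), np.int64(104)), (268, np.int64(128), np.int64(129), np.int64(103)), (272, np.int64(127), np.int64(128), np.int64(102)), (276, np.int64(146), np.int64(147), np.int64(117)), (280, np.int64(130), np.int64(131),
[... 1163 characters left out ...]
, np.int64(54), np.int64(75), np.int64(87)), (370, np.int64(37), np.int64(74), np.int64(93))]
0 0.01 [215. 230. 242. 342. 351. 325.]
0 0.016 [219. 235. 248. 350. 361. 332.]
0 0.022 [224. 241. 254. 360. 370. 340.]
15 0.01 [217. 245. 255. 336. 344. 311.]
15 0.016 [221. 251. 262. 345. 352. 318.]
15 0.022 [226. 258. 269. 354. 361. 325.]
30 0.01 [223. 264. 272. 328. 333. 296.]
30 0.016 [228. 271. 279. 336. 341. 302.]
30 0.022 [233. 279. 287. 344. 349. 308.]
45 0.01 [235. 285. 289. 318. 320. 281.]
45 0.016 [241. 294. 298. 325. 327. 286.]
45 0.022 [247. 302. 306. 332. 334. 292.]
60 0.01 [252. 307. 307. 306. 305. 266.]
60 0.016 [258. 316. 316. 312. 312. 271.]
60 0.022 [265. 326. 325. 319. 319. 276.]
```

The edge positions show the lens about 28° short of flat and about 15 mm high in the grip. I'll turn it back on edge against a rod, stand it up, and regrip it lower.

>>> send_rows --steps '[{"dp":[0,0,0],"roll":0,"jaw":50},{"dp":[0,0,-50],"roll":0,"jaw":50},{"dp":[0,0,-90],"roll":0,"jaw":50},{"dp":[-45,25,-90],"roll":0,"jaw":50},{"dp":[-95,50,-90],"roll":0,"jaw":50}]' --newtons 12

```text
time_s: 21.2
tcp_pos: [0.517, -0.3183, 0.1043]
eef_rot: [-179.9, 0.0, 31.7]
contact_force: [0.2, -0.1, -1.2]
gripper_width: 0.0557
gripper_force: 12.0
```

>>> send_rows --steps '[{"dp":[-45,20,0],"roll":0,"jaw":50},{"dp":[-81,32,0],"roll":0,"jaw":50},{"dp":[-81,32,0],"roll":0,"jaw":50},{"dp":[-81,32,30],"roll":0,"jaw":50},{"dp":[-81,32,42],"roll":0,"jaw":50}]'

```text
time_s: 21.82
tcp_pos: [0.4645, -0.3868, 0.0604]
eef_rot: [-179.8, 0.1, 31.6]
contact_force: [0.5, 0.9, -0.7]
gripper_width: 0.0558
gripper_force: 12.0
```

```bash
cat > rod.py <<'E'
from h import *
s=r.get_state();print(s['tcp_pos'].round(4),s['contact_force'].round(1),round(s['gripper_width'],4),s['time_s'])
a=np.radians(s['eef_rot'][2])
for R in([.4851,-.3766],[.549,-.3374]):
    d=(np.array(R)-s['tcp_pos'][:2])*1000;print('rod in tool',(d@[np.cos(a),np.sin(a)]).round(1),(d@[np.sin(a),-np.cos(a)]).round(1))
E
python3 rod.py
```

```text
[ 0.4645 -0.3868  0.0604] [ 0.5  0.9 -0.7] 0.0558 21.825
rod in tool 22.9 2.1
rod in tool 97.9 2.2
```

>>> send_rows --steps '[{"dp":[1,1,5],"roll":0,"jaw":50},{"dp":[1,1,10],"roll":0,"jaw":50},{"dp":[1,1,14],"roll":0,"jaw":50},{"dp":[1,1,18],"roll":0,"jaw":50},{"dp":[1,1,21],"roll":0,"jaw":50}]'

```text
time_s: 22.45
tcp_pos: [0.4681, -0.3887, 0.0428]
eef_rot: [179.9, -0.0, 31.7]
contact_force: [-1.1, -1.0, 5.5]
gripper_width: 0.056
gripper_force: 12.0
```

>>> send_rows --steps '[{"dp":[1,0,2],"roll":0,"jaw":50},{"dp":[3,0,4],"roll":0,"jaw":50},{"dp":[5,0,4],"roll":0,"jaw":50},{"dp":[6,0,4],"roll":0,"jaw":50},{"dp":[7,0,4],"roll":0,"jaw":50}]'

```text
time_s: 23.08
tcp_pos: [0.4717, -0.3854, 0.0373]
eef_rot: [-179.9, 0.1, 31.6]
contact_force: [-6.6, -8.8, -0.9]
gripper_width: 0.0557
gripper_force: 12.0
```

```bash
cat >> tilt.py <<'E'
def show(name):
    c=cap('wrist',name);s=r.get_state();I=cv2.GaussianBlur(c["image"],(3,3),0).astype(int)[:,268:292].mean(1)
    k="".join('A' if b[2]-b[0]>40 else 'T' if b[1]-b[2]>4 and b[0]-b[2]<45 and b[1]>45 else 'D' if b.max()<60 else 'g' for b in I)
    import itertools;v=0;o=[]
    for ch,g in itertools.groupby(k):
        n=len(list(g));o.append(f"{ch}{v}-{v+n-1}") if n>1 and v>150 else 0;v+=n
    print(*o);return c,s
def tab(c,s,ths,zs,dx=0):
    y=np.radians(s['eef_rot'][2]);X=np.array([np.cos(y),np.sin(y),0]);Z=np.array([0,0,1.])
    for th in ths:      # th: elevation of +x end, amber-up side frame
      for dz in zs:
        q=np.radians(th);e=np.cos(q)*X+np.sin(q)*Z;n=-np.sin(q)*X+np.cos(q)*Z;C=s['tcp_pos']+dz*Z+dx*X
        print(th,dz,proj(c,[C+.028*e-.01*n,C+.028*e+.01*n,C+.023*e+.01*n,C-.023*e+.01*n,C-.028*e+.01*n,C-.028*e-.01*n])[:,1].round())
E
python3 rod.py; python3 -c "
from tilt import *
c,s=show('w13');tab(c,s,(50,70,90),(.006,.012))"
```

```text
[ 0.4717 -0.3854  0.0373] [-6.6 -8.8 -0.9] 0.0557 23.075
rod in tool 16.0 -0.4
rod in tool 91.0 -0.3
T280-304 g307-308 T309-310 g311-322 g324-331 T332-342 g343-367 A368-380 D382-419
50 0.006 [251. 308. 310. 326. 327. 285.]
50 0.012 [257. 318. 320. 334. 335. 291.]
70 0.006 [278. 338. 334. 308. 306. 264.]
70 0.012 [286. 349. 345. 315. 312. 270.]
90 0.006 [309. 360. 351. 289. 284. 246.]
90 0.012 [319. 372. 362. 295. 290. 251.]
```

>>> send_rows --steps '[{"dp":[1,0,0],"roll":0,"jaw":50},{"dp":[2,0,0],"roll":0,"jaw":50},{"dp":[3,0,0],"roll":0,"jaw":50},{"dp":[4,0,0],"roll":0,"jaw":50}]'

```text
time_s: 23.62
tcp_pos: [0.4741, -0.3829, 0.0367]
eef_rot: [-179.8, 0.2, 31.6]
contact_force: [-8.1, -8.2, -1.5]
gripper_width: 0.0559
gripper_force: 12.0
```

>>> send_rows --steps '[{"dp":[-12,0,-5],"roll":0,"jaw":50},{"dp":[-15,0,-50],"roll":0,"jaw":50},{"dp":[-15,0,-70],"roll":0,"jaw":50},{"dp":[-15,0,-70],"roll":0,"jaw":50}]'

```text
time_s: 24.12
tcp_pos: [0.465, -0.3907, 0.1096]
eef_rot: [179.8, -0.2, 31.6]
contact_force: [0.4, -0.3, -2.4]
gripper_width: 0.0561
gripper_force: 12.0
```

```bash
python3 rod.py; python3 -c "
from tilt import *
c,s=show('w14');tab(c,s,(60,70,80,90),(.006,.012));tab(c,s,(70,90),(.009,),-.004)"
```

```text
[ 0.465  -0.3907  0.1096] [ 0.4 -0.3 -2.4] 0.0561 24.125
rod in tool 24.5 -1.5
rod in tool 99.5 -1.3
D209-219 g220-283 T284-299 g300-330 T331-355 g356-368 A369-379 D381-419
60 0.006 [262. 322. 321. 316. 316. 274.]
60 0.012 [270. 332. 331. 324. 323. 280.]
70 0.006 [277. 336. 332. 307. 305. 264.]
70 0.012 [285. 347. 343. 314. 312. 269.]
80 0.006 [292. 348. 342. 298. 295. 255.]
80 0.012 [301. 360. 352. 304. 301. 260.]
90 0.006 [308. 358. 349. 289. 284. 246.]
90 0.012 [318. 370. 360. 295. 290. 251.]
70 0.009 [291. 352. 347. 318. 316. 274.]
90 0.009 [323. 374. 364. 299. 294. 256.]
```

>>> send_rows --steps '[{"dp":[50,0,0],"roll":0,"jaw":50},{"dp":[100,-1,0],"roll":0,"jaw":50},{"dp":[138,-1.5,0],"roll":0,"jaw":50},{"dp":[138,-1.5,0],"roll":0,"jaw":50},{"dp":[138,-1.5,40],"roll":0,"jaw":50}]'

```text
time_s: 24.8
tcp_pos: [0.5824, -0.3168, 0.0687]
eef_rot: [179.8, -0.2, 31.7]
contact_force: [0.3, -0.0, -2.0]
gripper_width: 0.056
gripper_force: 12.0
```

>>> send_rows --steps '[{"dp":[0,0,16],"roll":0,"jaw":50},{"dp":[-5,0,16],"roll":0,"jaw":50},{"dp":[-9,0,16],"roll":0,"jaw":50},{"dp":[-13,0,16],"roll":0,"jaw":50},{"dp":[-16,0,16],"roll":0,"jaw":50}]'

```text
time_s: 25.42
tcp_pos: [0.5697, -0.3251, 0.0542]
eef_rot: [179.8, -0.3, 31.7]
contact_force: [5.2, 5.4, 3.2]
gripper_width: 0.0559
gripper_force: 12.0
```

```bash
python3 rod.py; python3 -c "
from tilt import *
c,s=show('w15');tab(c,s,(70,80,90),(.009,),-.005)"
```

```text
[ 0.5697 -0.3251  0.0542] [5.2 5.4 3.2] 0.0559 25.425
rod in tool -99.0 -0.6
rod in tool -24.0 -0.4
D226-234 g235-248 D249-266 T267-298 D300-303 g304-329 D330-331 T332-363 D364-367 A369-376 g377-379 D380-419
70 0.009 [296. 357. 352. 322. 319. 277.]
80 0.009 [312. 369. 361. 312. 308. 268.]
90 0.009 [328. 379. 369. 303. 297. 259.]
```

>>> send_rows --steps '[{"dp":[-1,0,0],"roll":0,"jaw":50},{"dp":[-2,0,0],"roll":0,"jaw":50},{"dp":[-3,0,0],"roll":0,"jaw":50},{"dp":[-4,0,0],"roll":0,"jaw":50}]'

```text
time_s: 25.98
tcp_pos: [0.567, -0.3274, 0.0547]
eef_rot: [179.7, -0.3, 31.7]
contact_force: [5.7, 4.5, 2.4]
gripper_width: 0.0557
gripper_force: 12.0
```

```bash
python3 rod.py; python3 -c "
from tilt import *
c,s=show('w16');tab(c,s,(80,90,100),(.006,.012),-.006)"
```

```text
[ 0.567  -0.3274  0.0547] [5.7 4.5 2.4] 0.0557 25.975
rod in tool -95.5 -1.2
rod in tool -20.5 -1.0
D220-228 g229-241 D242-259 T260-298 D300-303 g304-329 D330-331 T332-366 A369-380 D381-419
80 0.006 [309. 365. 358. 310. 307. 267.]
80 0.012 [319. 377. 369. 317. 313. 272.]
90 0.006 [325. 374. 365. 301. 296. 258.]
90 0.012 [335. 387. 376. 307. 302. 264.]
100 0.006 [340. 381. 370. 292. 285. 251.]
100 0.012 [351. 394. 381. 298. 291. 256.]
```

>>> send_rows --steps '[{"dp":[8,0,0],"roll":0,"jaw":50},{"dp":[12,0,-40],"roll":0,"jaw":50},{"dp":[35,-40,-40],"roll":0,"jaw":50},{"dp":[56,-83,-40],"roll":0,"jaw":50},{"dp":[56,-83,-40],"roll":0,"jaw":50}]'

```text
time_s: 26.65
tcp_pos: [0.5675, -0.2247, 0.0925]
eef_rot: [180.0, -0.0, 31.8]
contact_force: [0.0, -0.9, -0.4]
gripper_width: 0.0557
gripper_force: 12.0
```

>>> send_rows --steps '[{"dp":[0,0,35],"roll":0,"jaw":50},{"dp":[0,0,60],"roll":0,"jaw":50},{"dp":[0,0,66],"roll":0,"jaw":50},{"dp":[0,0,69],"roll":0,"jaw":50},{"dp":[0,0,70],"roll":0,"jaw":50}]'

```text
time_s: 27.28
tcp_pos: [0.5684, -0.2274, 0.0223]
eef_rot: [179.9, -0.1, 31.6]
contact_force: [0.4, 0.9, -1.0]
gripper_width: 0.0559
gripper_force: 12.0
```

>>> send_rows --steps '[{"dp":[0,0,1],"roll":0,"jaw":50},{"dp":[0,0,2],"roll":0,"jaw":50},{"dp":[0,0,2],"roll":0,"jaw":50}]'

```text
time_s: 27.65
tcp_pos: [0.5684, -0.2272, 0.0211]
eef_rot: [179.9, -0.1, 31.7]
contact_force: [-2.2, 0.7, 7.9]
gripper_width: 0.0557
gripper_force: 12.0
```

```bash
python3 rod.py; python3 -c "
from tilt import *
c,s=show('w17');tab(c,s,(80,90,100),(.006,.012),-.006)"
```

```text
[ 0.5684 -0.2272  0.0211] [-2.2  0.7  7.9] 0.0557 27.65
rod in tool -149.3 83.4
rod in tool -74.3 83.6
T261-298 D300-303 g304-328 D329-331 T332-366 g367-368 A369-379 D381-419
80 0.006 [309. 365. 358. 310. 306. 266.]
80 0.012 [319. 377. 369. 317. 313. 272.]
90 0.006 [325. 374. 365. 300. 295. 258.]
90 0.012 [336. 387. 376. 307. 302. 263.]
100 0.006 [340. 381. 370. 291. 285. 251.]
100 0.012 [351. 393. 381. 298. 291. 256.]
```

>>> send_rows --steps '[{"dp":[0,0,-0.7],"roll":0,"jaw":50},{"dp":[0,0,-0.7],"roll":0,"jaw":66},{"dp":[0,0,-0.7],"roll":0,"jaw":75},{"dp":[0,0,-0.7],"roll":0,"jaw":75}]'

```text
time_s: 28.2
tcp_pos: [0.5677, -0.227, 0.02]
eef_rot: [-180.0, 0.0, 31.6]
contact_force: [0.3, -0.7, 0.7]
gripper_width: 0.065
gripper_force: 0.0
```

>>> send_rows --steps '[{"dp":[0,0,-7],"roll":0,"jaw":75},{"dp":[-3,0,-14],"roll":0,"jaw":75},{"dp":[-5.5,0,-15],"roll":0,"jaw":75},{"dp":[-5.5,0,-15],"roll":0,"jaw":75}]'

```text
time_s: 28.7
tcp_pos: [0.5629, -0.23, 0.0354]
eef_rot: [180.0, -0.0, 31.6]
contact_force: [-0.3, -0.5, 0.0]
gripper_width: 0.0655
gripper_force: 0.0
```

```bash
python3 rod.py; python3 -c "
from tilt import *
c,s=show('w18');tab(c,s,(80,90,100),(-.007,));A=np.array(s['tcp_pos'])
t=cap('scene','s18');p=proj(t,[A[0],A[1],.03])[0].astype(int)
a=c['image'];y0=max(0,p[1]-60);x0=max(0,p[0]-60);b=cv2.resize(t['image'][y0:y0+120,x0:x0+120],(420,420),interpolation=cv2.INTER_CUBIC)
cv2.imwrite('pics/w18b.png',np.hstack([a[:,80:460],b]))"
```

```text
[ 0.5629 -0.23    0.0354] [-0.3 -0.5  0. ] 0.0655 28.7
rod in tool -143.1 84.0
rod in tool -68.1 84.2
T238-299 D300-304 g305-327 D328-331 T332-337 g338-368 A369-379 D381-419
80 -0.007 [276. 328. 322. 285. 282. 245.]
90 -0.007 [290. 337. 329. 277. 272. 237.]
100 -0.007 [304. 344. 335. 268. 263. 229.]
```

View pics/w18b.png

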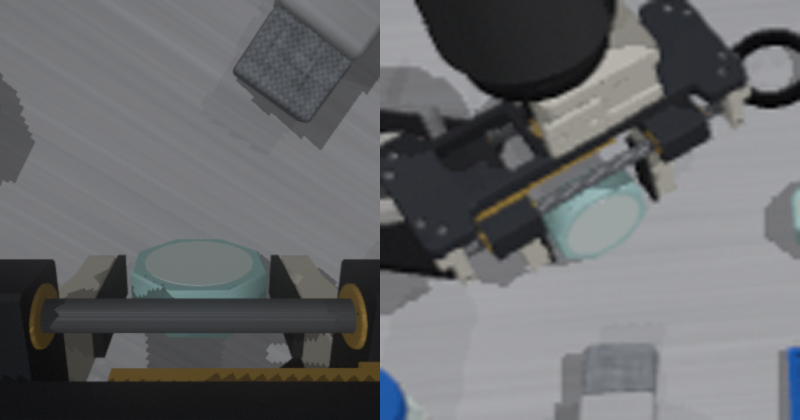

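The lens stands upright with its pale face towards +x, which matches the geometry. Now I'll regrip it at its centre.

>>> send_rows --steps '[{"dp":[0,0,0],"roll":0,"jaw":55},{"dp":[0,0,0],"roll":0,"jaw":50},{"dp":[0,0,0],"roll":0,"jaw":50},{"dp":[0,0,0],"roll":0,"jaw":50}]' --newtons 10

```text
time_s: 29.3
tcp_pos: [0.5629, -0.2299, 0.035]
eef_rot: [-180.0, 0.0, 31.6]
contact_force: [-0.1, 0.1, -0.2]
gripper_width: 0.0558
gripper_force: 10.0
```

>>> send_rows --steps '[{"dp":[0,0,-45],"roll":0,"jaw":50},{"dp":[0,0,-85],"roll":0,"jaw":50},{"dp":[-50,25,-85],"roll":0,"jaw":50},{"dp":[-100,50,-85],"roll":0,"jaw":50},{"dp":[-145,75,-85],"roll":0,"jaw":50}]'

```text
time_s: 29.92
tcp_pos: [0.4778, -0.3708, 0.1202]
eef_rot: [-180.0, -0.0, 31.7]
contact_force: [0.6, 0.0, -0.8]
gripper_width: 0.0557
gripper_force: 10.0
```

>>> send_rows --steps '[{"dp":[-20,9,0],"roll":0,"jaw":50},{"dp":[-20,9,0],"roll":0,"jaw":50},{"dp":[-20,9,25],"roll":0,"jaw":50},{"dp":[-20,9,37],"roll":0,"jaw":50},{"dp":[-20,9,37],"roll":0,"jaw":50}]'

```text
time_s: 30.55
tcp_pos: [0.4665, -0.387, 0.0822]
eef_rot: [-179.9, 0.1, 31.7]
contact_force: [0.2, -0.6, 0.0]
gripper_width: 0.0557
gripper_force: 10.0
```

```bash
python3 rod.py; python3 -c "
from tilt import *
c,s=show('w19');tab(c,s,(80,90,100),(-.007,))"
```

```text
[ 0.4665 -0.387   0.0822] [ 0.2 -0.6  0. ] 0.0557 30.55
rod in tool 21.3 0.9
rod in tool 96.3 1.1
D231-236 T238-300 g301-331 T332-339 g340-368 A369-379 D381-419
80 -0.007 [277. 329. 323. 286. 283. 245.]
90 -0.007 [291. 338. 331. 277. 273. 237.]
100 -0.007 [305. 345. 336. 269. 263. 230.]
```

>>> send_rows --steps '[{"dp":[4,1,0],"roll":0,"jaw":50},{"dp":[8,1,0],"roll":0,"jaw":50},{"dp":[12,1,0],"roll":0,"jaw":50},{"dp":[16,1,0],"roll":0,"jaw":50},{"dp":[20,1,0],"roll":0,"jaw":50}]'

```text
time_s: 31.22
tcp_pos: [0.4844, -0.3784, 0.0834]
eef_rot: [180.0, -0.0, 31.6]
contact_force: [-3.0, -3.5, 2.4]
gripper_width: 0.056
gripper_force: 10.0
```

```bash
python3 rod.py; python3 -c "
from tilt import *
c,s=show('w20');tab(c,s,(40,50,60,70),(-.007,))"
```

```text
[ 0.4844 -0.3784  0.0834] [-3.  -3.5  2.4] 0.056 31.225
rod in tool 1.6 -1.2
rod in tool 76.6 -1.0
T265-304 g307-309 T310-311 g312-368 A369-379 D381-419
40 -0.007 [227. 274. 279. 317. 321. 282.]
50 -0.007 [236. 288. 291. 310. 311. 272.]
60 -0.007 [248. 302. 302. 302. 302. 263.]
70 -0.007 [261. 315. 312. 293. 292. 253.]
```

>>> send_rows --steps '[{"dp":[3,0,0],"roll":0,"jaw":50},{"dp":[6,0,0],"roll":0,"jaw":50},{"dp":[9,0,0],"roll":0,"jaw":50},{"dp":[12,0,0],"roll":0,"jaw":50},{"dp":[14,0,0],"roll":0,"jaw":50}]'

```text
time_s: 31.9
tcp_pos: [0.4959, -0.3706, 0.0829]
eef_rot: [-180.0, 0.0, 31.6]
contact_force: [-2.9, -1.5, 0.6]
gripper_width: 0.0559
gripper_force: 10.0
```

>>> send_rows --steps '[{"dp":[3,0,1],"roll":0,"jaw":50},{"dp":[6,0,2],"roll":0,"jaw":50},{"dp":[6,0,4],"roll":0,"jaw":50},{"dp":[6,0,6],"roll":0,"jaw":50},{"dp":[6,0,6],"roll":0,"jaw":50}]'

```text
time_s: 32.52
tcp_pos: [0.5021, -0.3681, 0.0775]
eef_rot: [179.9, -0.1, 31.7]
contact_force: [-0.3, -1.2, 2.9]
gripper_width: 0.056
gripper_force: 10.0
```

```bash
python3 rod.py; python3 -c "
from tilt import *
c,s=show('w21');tab(c,s,(-10,0,10,20,30,40),(-.007,-.001))"
```

```text
[ 0.5021 -0.3681  0.0775] [-0.3 -1.2  2.9] 0.056 32.525
rod in tool -18.9 -1.7
rod in tool 56.0 -1.6
T248-296 g297-332 A333-350 T352-354 g355-368 A369-380 D382-419
-10 -0.007 [215. 221. 233. 340. 351. 331.]
-10 -0.001 [219. 226. 238. 348. 360. 338.]
0 -0.007 [214. 228. 240. 338. 348. 322.]
0 -0.001 [217. 233. 245. 347. 357. 329.]
10 -0.007 [214. 237. 248. 335. 344. 313.]
10 -0.001 [218. 243. 254. 344. 352. 320.]
20 -0.007 [217. 248. 258. 331. 337. 304.]
20 -0.001 [221. 255. 265. 339. 345. 310.]
30 -0.007 [221. 261. 269. 325. 330. 294.]
30 -0.001 [226. 268. 276. 333. 338. 300.]
40 -0.007 [229. 275. 281. 319. 322. 284.]
40 -0.001 [234. 283. 288. 326. 329. 289.]
```

>>> send_rows --steps '[{"dp":[0,0,-27],"roll":0,"jaw":50},{"dp":[40,-1,-27],"roll":0,"jaw":50},{"dp":[80,-1.5,-27],"roll":0,"jaw":50},{"dp":[80,-1.5,-27],"roll":0,"jaw":50},{"dp":[80,-1.5,0],"roll":0,"jaw":50}]'

```text
time_s: 33.2
tcp_pos: [0.5699, -0.3246, 0.0782]
eef_rot: [179.9, -0.1, 31.7]
contact_force: [-0.0, 0.2, 3.0]
gripper_width: 0.056
gripper_force: 10.0
```

>>> send_rows --steps '[{"dp":[0,0,2],"roll":0,"jaw":50},{"dp":[0,0,4],"roll":0,"jaw":50},{"dp":[0,0,6],"roll":0,"jaw":50},{"dp":[0,0,6],"roll":0,"jaw":50}]'

```text
time_s: 33.7
tcp_pos: [0.5687, -0.3248, 0.0719]
eef_rot: [180.0, -0.0, 31.6]
contact_force: [-0.4, 0.5, 2.2]
gripper_width: 0.0558
gripper_force: 10.0
```

```bash
python3 rod.py; python3 -c "
from tilt import *
c,s=show('w22');tab(c,s,(0,10,20,30),(-.001,),-.006)"
```

```text
[ 0.5687 -0.3248  0.0719] [-0.4  0.5  2.2] 0.0558 33.7
rod in tool -98.3 0.3
rod in tool -23.4 0.4
D216-222 g223-235 D236-242 T243-283 A285-298 D300-304 g305-327 D328-331 A333-362 T364-367 A369-379 D381-419
0 -0.001 [230. 247. 259. 359. 368. 340.]
10 -0.001 [231. 257. 268. 355. 363. 330.]
20 -0.001 [234. 269. 279. 350. 356. 320.]
30 -0.001 [240. 283. 290. 344. 348. 310.]
```

>>> send_rows --steps '[{"dp":[0,0,2],"roll":0,"jaw":50},{"dp":[0,0,4],"roll":0,"jaw":50},{"dp":[0,0,6],"roll":0,"jaw":50},{"dp":[0,0,6],"roll":0,"jaw":50}]'

```text
time_s: 34.25
tcp_pos: [0.5695, -0.3248, 0.0654]
eef_rot: [179.9, -0.1, 31.7]
contact_force: [3.7, 0.5, 4.1]
gripper_width: 0.056
gripper_force: 10.0
```

```bash
python3 rod.py; python3 -c "
from tilt import *
c,s=show('w23');tab(c,s,(-10,0,10),(-.001,.006),-.006)"
```

```text
[ 0.5695 -0.3248  0.0654] [3.7 0.5 4.1] 0.056 34.25
rod in tool -99.1 -0.2
rod in tool -24.1 -0.0
D220-227 g228-240 T241-271 A273-298 D300-303 g304-328 D329-331 A333-379 D381-419
-10 -0.001 [232. 240. 252. 361. 372. 349.]
-10 0.006 [237. 247. 259. 373. 385. 359.]
0 -0.001 [231. 248. 260. 359. 369. 340.]
0 0.006 [236. 255. 267. 370. 381. 350.]
10 -0.001 [232. 258. 269. 356. 364. 331.]
10 0.006 [237. 266. 277. 366. 375. 339.]
```

The lens is now level and amber-up, but it sits 7 mm above the fingertips. The holder's plate corner is 10 mm high and fits between the fingers, so I'll use it as a rest, sliding the lens back against the rod to locate it.

>>> send_rows --steps '[{"dp":[0,0,-6],"roll":0,"jaw":50},{"dp":[12,0,-6],"roll":0,"jaw":50},{"dp":[23,0,-6],"roll":0,"jaw":50},{"dp":[23,0,20],"roll":0,"jaw":50},{"dp":[23,0,38],"roll":0,"jaw":50}]'

```text
time_s: 34.92
tcp_pos: [0.588, -0.3118, 0.0256]
eef_rot: [-179.9, 0.1, 31.7]
contact_force: [-0.1, -0.1, -2.3]
gripper_width: 0.0558
gripper_force: 10.0
```

>>> send_rows --steps '[{"dp":[0,0,6],"roll":0,"jaw":50},{"dp":[0,0,7],"roll":0,"jaw":50},{"dp":[-1,0,7],"roll":0,"jaw":50},{"dp":[-2,0,7],"roll":0,"jaw":50}]'

```text
time_s: 35.42
tcp_pos: [0.5867, -0.3138, 0.0209]
eef_rot: [180.0, -0.0, 31.6]
contact_force: [0.1, 0.1, -0.5]
gripper_width: 0.0559
gripper_force: 10.0
```

```bash
python3 rod.py; python3 -c "
from tilt import *
c,s=show('w24');tab(c,s,(0,),(.003,),-.0095)"
```

```text
[ 0.5867 -0.3138  0.0209] [ 0.1  0.1 -0.5] 0.0559 35.425
rod in tool -119.5 0.2
rod in tool -44.5 0.3
T241-271 A273-298 D300-304 g305-327 D328-331 A333-380 D381-419
0 0.003 [241. 260. 272. 372. 382. 352.]
```

>>> send_rows --steps '[{"dp":[-1,0,0],"roll":0,"jaw":50},{"dp":[-2,0,0],"roll":0,"jaw":50},{"dp":[-2,0,0],"roll":0,"jaw":50}]'

```text
time_s: 35.85
tcp_pos: [0.5847, -0.3147, 0.0202]
eef_rot: [180.0, -0.0, 31.6]
contact_force: [-0.0, -0.4, -2.0]
gripper_width: 0.0559
gripper_force: 10.0
```

>>> send_rows --steps '[{"dp":[0,0,1],"roll":0,"jaw":50},{"dp":[0,0,2],"roll":0,"jaw":50},{"dp":[0,0,3],"roll":0,"jaw":50},{"dp":[0,0,3],"roll":0,"jaw":50}]'

```text
time_s: 36.35
tcp_pos: [0.585, -0.3146, 0.0173]
eef_rot: [180.0, -0.0, 31.7]
contact_force: [0.7, 1.9, 2.2]
gripper_width: 0.0556
gripper_force: 10.0
```

```bash
python3 rod.py
```

```text
[ 0.585  -0.3146  0.0173] [0.7 1.9 2.2] 0.0556 36.35
rod in tool -117.6 0.4
rod in tool -42.6 0.5
```

>>> send_rows --steps '[{"dp":[0,0,0],"roll":0,"jaw":50},{"dp":[0,0,0],"roll":0,"jaw":50}]' --newtons 3

```text
time_s: 36.6
tcp_pos: [0.5849, -0.3147, 0.0172]
eef_rot: [180.0, -0.0, 31.6]
contact_force: [1.0, -0.2, 1.2]
gripper_width: 0.0558
gripper_force: 3.0
```

>>> send_rows --steps '[{"dp":[0,0,0],"roll":0,"jaw":66},{"dp":[0,0,0],"roll":0,"jaw":72},{"dp":[0,0,0],"roll":0,"jaw":72}]'

```text
time_s: 36.98
tcp_pos: [0.5846, -0.3147, 0.0171]
eef_rot: [-180.0, 0.0, 31.6]
contact_force: [0.5, 0.5, -0.3]
gripper_width: 0.0628
gripper_force: 0.0
```

```bash
python3 rod.py; python3 -c "
from tilt import *
c,s=show('w25');tab(c,s,(-10,0,10),(.003,),-.0095)"
```

```text
[ 0.5846 -0.3147  0.0171] [ 0.5  0.5 -0.3] 0.0628 36.975
rod in tool -117.2 0.5
rod in tool -42.2 0.7
T240-269 A271-298 D300-305 g306-326 D327-331 A333-380 D381-419
-10 0.003 [242. 252. 264. 374. 386. 361.]
0 0.003 [241. 260. 272. 372. 382. 352.]
10 0.003 [242. 271. 281. 368. 376. 342.]
```

The lens rests level on the plate corner. Next I'll lift clear, turn to the holder's axes, and measure.

>>> send_rows --steps '[{"dp":[0,0,-30],"roll":0,"jaw":72},{"dp":[0,0,-63],"roll":0.16,"jaw":100},{"dp":[-9.5,0,-63],"roll":0.34,"jaw":100},{"dp":[-9.5,0,-63],"roll":0.52,"jaw":100},{"dp":[-9.5,0,-63],"roll":0.7,"jaw":100}]'

```text
time_s: 37.65
tcp_pos: [0.5765, -0.3197, 0.0803]
eef_rot: [-180.0, -0.0, -8.8]
contact_force: [-0.6, 0.1, 0.1]
gripper_width: 0.0873
gripper_force: 0.0
```

>>> send_rows --steps '[{"dp":[0,0,0],"roll":0.085,"jaw":100},{"dp":[0,0,0],"roll":0.085,"jaw":100}]'

```text
time_s: 37.9
tcp_pos: [0.5766, -0.3196, 0.0801]
eef_rot: [-180.0, 0.0, -13.3]
contact_force: [0.9, 0.2, -0.7]
gripper_width: 0.0876
gripper_force: 0.0
```

```bash
python3 -c "
from tilt import *
c,s=show('w26');print(s['tcp_pos'],s['eef_rot'][2])
C=np.array([.549,-.3374])+.033*np.array([np.cos(np.radians(31.6)),np.sin(np.radians(31.6))]);print('expected',C)
for o in find(c,'amber',.010,C): print(*o)
I=cv2.GaussianBlur(c['image'],(3,3),0).astype(int);m=((I[:,:,2]-I[:,:,0])>60).astype(np.uint8)
for k in cv2.findContours(m,cv2.RETR_EXTERNAL,cv2.CHAIN_APPROX_NONE)[0]:
  if cv2.contourArea(k)>300: p=ray(c,k.reshape(-1,2),.030)[:,:2]; e=cv2.fitEllipse((p*1000).astype(np.float32)); print('disc',e)
goto([*C,.0265],-13.4)"
```

```text
T187-203 A204-282 T283-289 D291-308 g309-332 D333-360 g361-380 D381-419
[ 0.57652886 -0.31964073  0.08012408] -13.228867984000187
expected [ 0.57710699 -0.32010847]
[ 0.5744 -0.3177] [61.6 64.8] [61.3 60.2] 31.8
disc ((576.4630126953125, -318.8638916015625), (46.00666809082031, 46.498321533203125), 78.76280975341797)
disc ((717.374755859375, -223.6168670654297), (7.013063907623291, 14.630705833435059), 85.71135711669922)
dp [ 0.7  0.3 53.6] roll 0.003 deg 0.2 t 37.95
```

>>> send_rows --steps '[{"dp":[0,0,35],"roll":0,"jaw":100},{"dp":[0,0,50],"roll":0,"jaw":100},{"dp":[0,0,53],"roll":0,"jaw":100},{"dp":[0,0,53],"roll":0,"jaw":75},{"dp":[0,0,53],"roll":0,"jaw":60}]' --newtons 15

```text
time_s: 38.58
tcp_pos: [0.5773, -0.3198, 0.0282]
eef_rot: [180.0, -0.1, -13.3]
contact_force: [0.2, 0.0, 0.0]
gripper_width: 0.0729
gripper_force: 0.0
```

>>> send_rows --steps '[{"dp":[0,0,0],"roll":0,"jaw":50},{"dp":[0,0,0],"roll":0,"jaw":50},{"dp":[0,0,0],"roll":0,"jaw":50},{"dp":[0,0,0],"roll":0,"jaw":50}]'

```text
time_s: 39.08
tcp_pos: [0.5769, -0.3197, 0.0277]
eef_rot: [180.0, -0.0, -13.3]
contact_force: [0.1, 1.0, 5.7]
gripper_width: 0.0561
gripper_force: 15.0
```

>>> send_rows --steps '[{"dp":[0,0,-50],"roll":0,"jaw":50},{"dp":[0,0,-85],"roll":0,"jaw":50},{"dp":[0,0,-85],"roll":0,"jaw":50}]'

```text
time_s: 39.45
tcp_pos: [0.5784, -0.3201, 0.1152]
eef_rot: [180.0, -0.3, -13.3]
contact_force: [-0.2, 0.9, -1.0]
gripper_width: 0.0559
gripper_force: 15.0
```

```bash
python3 -c "
from tilt import *
c,s=show('w27');print(s['tcp_pos'],s['eef_rot'][2],s['gripper_width'])
goto([.517,-.357,.1125],-13.4)
for o in find(c,'plate'): print(*o)"
```

```text
T212-237 A239-250 g251-254 A255-298 D300-305 g306-332 A333-336 T338-344 g345-374 g376-377 g379-380 D381-419
[ 0.57708725 -0.31962331  0.11308966] -13.350338055944084 0.05568414521022301
dp [-49.8  50.2   0.6] roll 0.001 deg 0.0 t 39.5
[ 0.4651 -0.3466] [37.9 21.6] [37.9 21.6] 76.6
[ 0.4918 -0.2341] [13.9 21.7] [13.9 21.7] 76.0
[ 0.495  -0.3018] [463.  181.6] [463.  181.6] 76.6
```

>>> send_rows --steps '[{"dp":[-25,25,0],"roll":0,"jaw":50},{"dp":[-50,50,0],"roll":0,"jaw":50},{"dp":[-50,50,0],"roll":0,"jaw":50},{"dp":[-50,50,0],"roll":0,"jaw":50}]'

```text
time_s: 40.0
tcp_pos: [0.5161, -0.3566, 0.1111]
eef_rot: [-180.0, 0.1, -13.4]
contact_force: [0.2, 0.4, -1.2]
gripper_width: 0.0559
gripper_force: 15.0
```

```bash
python3 -c "
from tilt import *
c,s=show('w28');print(s['tcp_pos'],s['eef_rot'][2])
goto([.517,-.357,.0417],-13.4)
B=c['image'].copy();a=np.radians(-13.4);u=np.array([np.cos(a),np.sin(a)]);v=np.array([-u[1],u[0]])
for i in(1,-1):
  for j in(1,-1): q=proj(c,[*(np.array([.517,-.357])+.0265*(i*u+j*v)),.058])[0];cv2.circle(B,(int(round(q[0])),int(round(q[1]))),4,(0,0,255),1)
cv2.imwrite('pics/w28b.png',cv2.resize(B[150:380,150:410],(780,690))[:600])"
```

```text
g173-211 T212-237 A238-298 D300-302 g303-332 A333-336 T338-345 g346-369 A370-379 g380-381 D382-419
[ 0.51650937 -0.35644843  0.11125118] -13.341455185464644
dp [ 0.6  0.4 69.6] roll 0.001 deg 0.1 t 40.05
```

View pics/w28b.png

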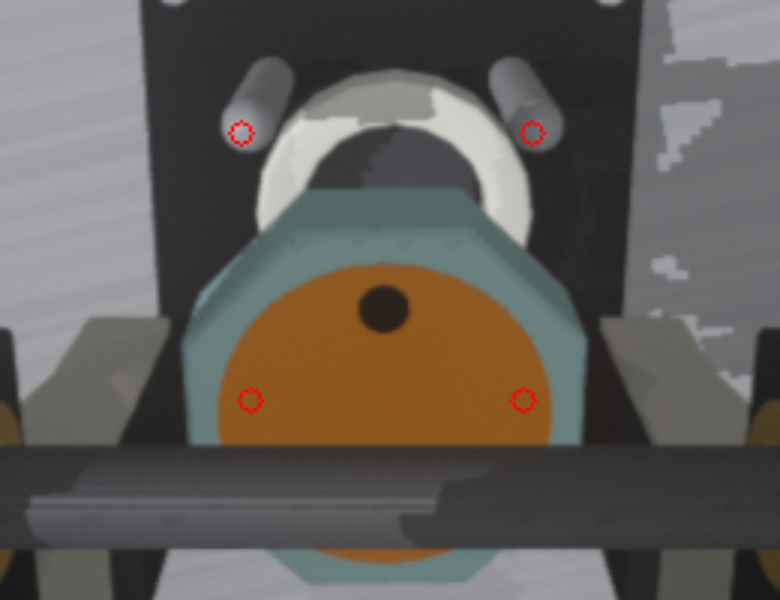

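The rod tips (245,130 and 540,130) agree with the prediction to about 1 mm. The lens is level and amber-up, so I'll lower it into the cage.

>>> send_rows --steps '[{"dp":[1,1,20],"roll":0,"jaw":50},{"dp":[1,1,40],"roll":0,"jaw":50},{"dp":[1,1,55],"roll":0,"jaw":50},{"dp":[1,1,63],"roll":0,"jaw":50},{"dp":[1,1,66],"roll":0,"jaw":50}]'

```text
time_s: 40.67
tcp_pos: [0.5173, -0.3578, 0.0457]
eef_rot: [180.0, 0.0, -13.3]
contact_force: [0.1, -0.2, -0.9]
gripper_width: 0.0559
gripper_force: 15.0
```

>>> send_rows --steps '[{"dp":[0,0,1],"roll":0,"jaw":50},{"dp":[0,0,2],"roll":0,"jaw":50},{"dp":[0,0,3],"roll":0,"jaw":50},{"dp":[0,0,3],"roll":0,"jaw":50}]'

```text
time_s: 41.18
tcp_pos: [0.5172, -0.358, 0.0433]
eef_rot: [180.0, -0.0, -13.3]
contact_force: [-0.4, -0.2, -1.2]
gripper_width: 0.0558
gripper_force: 15.0
```

```bash
python3 rod.py
```

```text
[ 0.5172 -0.358   0.0433] [-0.4 -0.2 -1.2] 0.0558 41.175
rod in tool -27.0 25.5
rod in tool 26.2 -27.3
```

>>> send_rows --steps '[{"dp":[0,0,1],"roll":0,"jaw":50},{"dp":[0,0,1.5],"roll":0,"jaw":50},{"dp":[0,0,2],"roll":0,"jaw":50},{"dp":[0,0,2],"roll":0,"jaw":50}]'

```text
time_s: 41.68
tcp_pos: [0.5176, -0.3581, 0.0421]
eef_rot: [180.0, -0.1, -13.3]
contact_force: [-0.4, 1.1, 6.7]
gripper_width: 0.056
gripper_force: 15.0
```

>>> send_rows --steps '[{"dp":[0,0,-0.5],"roll":0,"jaw":50},{"dp":[0,0,-0.5],"roll":0,"jaw":70},{"dp":[0,0,-0.5],"roll":0,"jaw":82},{"dp":[0,0,-0.5],"roll":0,"jaw":82}]'

```text
time_s: 42.18
tcp_pos: [0.5171, -0.3579, 0.0414]
eef_rot: [-180.0, 0.0, -13.3]
contact_force: [-0.2, 0.0, -0.0]
gripper_width: 0.0711
gripper_force: 0.0
```

>>> send_rows --steps '[{"dp":[0,0,-30],"roll":0,"jaw":82},{"dp":[0,0,-80],"roll":0,"jaw":100},{"dp":[0,0,-120],"roll":0,"jaw":100},{"dp":[-20,0,-150],"roll":0,"jaw":100},{"dp":[-20,0,-150],"roll":0,"jaw":100}]'

```text
time_s: 42.8
tcp_pos: [0.4981, -0.3537, 0.1947]
eef_rot: [180.0, -0.3, -13.3]
contact_force: [0.7, -0.1, -0.0]
gripper_width: 0.0877
gripper_force: 0.0
```

```bash
python3 -c "
from tilt import *
c=cap('wrist','w29');s=r.get_state();print(s['tcp_pos'],s['eef_rot'][2])
def disc(c,z):
  I=cv2.GaussianBlur(c['image'],(3,3),0).astype(int);m=(((I[:,:,2]-I[:,:,0])>50)&(I[:,:,1]>50)).astype(np.uint8)
  for k in cv2.findContours(m,cv2.RETR_EXTERNAL,cv2.CHAIN_APPROX_NONE)[0]:
    if cv2.contourArea(k)>200: p=ray(c,k.reshape(-1,2),z)[:,:2]; print('disc',cv2.fitEllipse((p*1000).astype(np.float32)))
disc(c,.044)
t=cap('top','t29')
for k in('spacer','ring','amber'):
  for o in find(t,k,amin=60): 
    if o[1].max()<75:print(k,*o)
goto([.446,-.127,.09],0)"
```

```text
[ 0.4978654  -0.35339867  0.19294157] -13.348954252674837
disc ((517.58935546875, -357.8790588378906), (46.18690490722656, 46.32937240600586), 69.62960052490234)
spacer [0.5267 0.3593] [64.  67.9] [61.8 64.8] 0.3
spacer [ 0.7032 -0.0499] [53.9 54.5] [53.5 51.5] 44.0
spacer [0.7026 0.0484] [53.1 54.8] [53.4 51.2] 0.5
ring [0.9179 0.2698] [41.5 52.2] [45.5 41.3] 2.5
ring [0.9166 0.3643] [39.8 48.4] [27.3 45.8] 68.1
amber [ 0.568  -0.0876] [64.8 65.2] [59.4 61.2] 0.3
dp [-102.5 -208.2  101.7] roll -0.233 deg -13.4 t 42.9
```

>>> send_rows --steps '[{"dp":[-30,-60,10],"roll":0,"jaw":100},{"dp":[-60,-115,30],"roll":0,"jaw":100},{"dp":[-90,-165,60],"roll":0,"jaw":100},{"dp":[-102,-208,95],"roll":0,"jaw":100},{"dp":[-102,-208,95],"roll":0,"jaw":100}]'

```text
time_s: 43.52
tcp_pos: [0.4439, -0.1252, 0.0938]
eef_rot: [179.9, 0.3, -13.1]
contact_force: [0.1, -0.6, 0.6]
gripper_width: 0.0875
gripper_force: 0.0
```

```bash
python3 -c "
from tilt import *
c=cap('wrist','w30');s=r.get_state();print(s['tcp_pos'],s['eef_rot'][2])
M=mask(c,'ring');M=cv2.morphologyEx(M,cv2.MORPH_CLOSE,np.ones((7,7)))
for k in cv2.findContours(M,cv2.RETR_EXTERNAL,cv2.CHAIN_APPROX_NONE)[0]:
  if cv2.contourArea(k)>400:
    p=ray(c,cv2.convexHull(k).reshape(-1,2),.005)[:,:2];e=cv2.fitEllipse((p*1000).astype(np.float32));print(e,cv2.boundingRect(k))
"
```

```text
[ 0.44512036 -0.12592196  0.09463417] -13.1687105060787
((348.8804931640625, -113.07271575927734), (143.30528259277344, 1231.5980224609375), 166.81399536132812) (0, 255, 560, 165)
((444.561279296875, -124.77052307128906), (59.59027099609375, 61.14033889770508), 72.27359008789062) (232, 175, 91, 89)
((500.6756286621094, -303.5267028808594), (16.509126663208008, 96.4872817993164), 77.56875610351562) (534, 0, 26, 112)
```

>>> send_rows --steps '[{"dp":[0,-0.5,50],"roll":0,"jaw":100},{"dp":[0,-0.5,72],"roll":0,"jaw":100},{"dp":[0,-0.5,78],"roll":0,"jaw":100},{"dp":[0,-0.5,78],"roll":0,"jaw":75},{"dp":[0,-0.5,78],"roll":0,"jaw":60}]' --newtons 15

```text
time_s: 44.2
tcp_pos: [0.4475, -0.1271, 0.0196]
eef_rot: [-180.0, -0.1, -13.4]
contact_force: [-0.2, -0.0, 0.3]
gripper_width: 0.0729
gripper_force: 0.0
```

>>> send_rows --steps '[{"dp":[0,0,0],"roll":0,"jaw":50},{"dp":[0,0,0],"roll":0,"jaw":50},{"dp":[0,0,0],"roll":0,"jaw":50},{"dp":[0,0,0],"roll":0,"jaw":50}]'

```text
time_s: 44.7
tcp_pos: [0.4472, -0.1269, 0.0194]
eef_rot: [-180.0, -0.1, -13.3]
contact_force: [-0.2, -0.7, 6.5]
gripper_width: 0.0583
gripper_force: 15.0
```

```bash
python3 -c "
from h import *
s=r.get_state();print(s['tcp_pos'],s['gripper_width'],s['gripper_force']);goto([.5175,-.3579,.12],-13.3)"
```

```text
[ 0.44717912 -0.12687059  0.01936685] 0.05830707992992363 15.000895857810974
dp [ 121.6  208.6 -100.6] roll -0.0 deg -0.0 t 44.7
```

>>> send_rows --steps '[{"dp":[0,0,-50],"roll":0,"jaw":50},{"dp":[0,0,-100],"roll":0,"jaw":50},{"dp":[30,52,-100],"roll":0,"jaw":50},{"dp":[60,104,-100],"roll":0,"jaw":50},{"dp":[90,156,-100],"roll":0,"jaw":50}]'

```text
time_s: 45.32
tcp_pos: [0.4988, -0.301, 0.1191]
eef_rot: [-180.0, -0.1, -13.3]
contact_force: [1.5, 1.3, -0.3]
gripper_width: 0.0582
gripper_force: 15.0
```

>>> send_rows --steps '[{"dp":[31,52,0],"roll":0,"jaw":50},{"dp":[31,52,0],"roll":0,"jaw":50},{"dp":[31,52,0],"roll":0,"jaw":50}]'

```text
time_s: 45.7
tcp_pos: [0.5155, -0.3572, 0.1179]
eef_rot: [-180.0, 0.1, -13.4]
contact_force: [-0.2, 0.5, -0.8]
gripper_width: 0.0588
gripper_force: 15.0
```

```bash
python3 -c "
from tilt import *
c=cap('wrist','w31');s=r.get_state();print(s['tcp_pos'],s['eef_rot'][2],s['gripper_width'])
# ring in grip: dark edge profile on centre column
I=cv2.GaussianBlur(c['image'],(3,3),0).astype(int).max(2)[:,276:284].mean(1);print([(v,int(I[v])) for v in range(180,300,3)])
y=np.radians(s['eef_rot'][2]);X=np.array([np.cos(y),np.sin(y),0]);Z=np.array([0,0,1.])
for dx in(-.003,0,.003):
  C=s['tcp_pos']-.0144*Z+dx*X;print(dx,proj(c,[C+.03*X-.005*Z,C+.03*X+.005*Z,C+.022*X+.005*Z,C-.03*X+.005*Z])[:,1].round(1))
goto([.5175,-.3579,.0634],-13.3)
"
```

```text
[ 0.51574933 -0.3566003   0.11832491] -13.339742837543804 0.0586200264321679
[(180, 124), (183, 179), (186, 191), (189, 184), (192, 212), (195, 101), (198, 55), (201, 55), (204, 116), (207, 211), (210, 213), (213, 148), (216, 48), (219, 48), (222, 49), (225, 48), (228, 48), (231, 48), (234, 97), (237, 212), (240, 213), (243, 213), (246, 213), (249, 213), (252, 213), (255, 213), (258, 213), (261, 192), (264, 190), (267, 122), (270, 49), (273, 48), (276, 48), (279, 51), (282, 146), (285, 163), (288, 164), (291, 160), (294, 163), (297, 147)]
-0.003 [213.5 220.3 237.8 340.3]
0 [207.2 213.6 231.3 334.9]
0.003 [200.8 206.9 224.7 329.4]
dp [ 2.   0.9 54.9] roll -0.001 deg -0.0 t 45.75
```

>>> send_rows --steps '[{"dp":[4.5,1,0],"roll":0,"jaw":50},{"dp":[4.5,1,25],"roll":0,"jaw":50},{"dp":[4.5,1,42],"roll":0,"jaw":50},{"dp":[4.5,1,50],"roll":0,"jaw":50},{"dp":[4.5,1,52],"roll":0,"jaw":50}]'

```text
time_s: 46.38
tcp_pos: [0.5205, -0.359, 0.0663]
eef_rot: [180.0, 0.0, -13.3]
contact_force: [0.6, -0.5, 0.8]
gripper_width: 0.0581
gripper_force: 15.0
```

>>> send_rows --steps '[{"dp":[0,0,1],"roll":0,"jaw":50},{"dp":[0,0,2],"roll":0,"jaw":50},{"dp":[0,0,3],"roll":0,"jaw":50},{"dp":[0,0,3],"roll":0,"jaw":50}]'

```text
time_s: 46.88
tcp_pos: [0.5205, -0.3593, 0.0638]
eef_rot: [180.0, -0.0, -13.3]
contact_force: [-0.4, -0.1, -0.1]
gripper_width: 0.0583
gripper_force: 15.0
```

>>> send_rows --steps '[{"dp":[0,0,0.7],"roll":0,"jaw":50},{"dp":[0,0,1.4],"roll":0,"jaw":50},{"dp":[0,0,1.4],"roll":0,"jaw":50}]'

```text
time_s: 47.25
tcp_pos: [0.5206, -0.3593, 0.0634]
eef_rot: [180.0, -0.0, -13.3]
contact_force: [-2.6, 1.8, 7.7]
gripper_width: 0.0582
gripper_force: 15.0
```

>>> send_rows --steps '[{"dp":[0,0,-0.5],"roll":0,"jaw":60},{"dp":[0,0,-0.5],"roll":0,"jaw":75},{"dp":[0,0,-0.5],"roll":0,"jaw":85},{"dp":[0,0,-0.5],"roll":0,"jaw":85},{"dp":[0,0,-25],"roll":0,"jaw":85}]'

```text
time_s: 47.88
tcp_pos: [0.5191, -0.3587, 0.0853]
eef_rot: [-180.0, 0.2, -13.4]
contact_force: [0.7, 1.3, 0.1]
gripper_width: 0.0742
gripper_force: 0.0
```

>>> send_rows --steps '[{"dp":[0,0,-50],"roll":0,"jaw":100},{"dp":[-15,0,-100],"roll":0,"jaw":100},{"dp":[-25,0,-110],"roll":0,"jaw":100},{"dp":[-25,0,-110],"roll":0,"jaw":100}]'

```text
time_s: 48.38
tcp_pos: [0.4959, -0.3533, 0.198]
eef_rot: [-180.0, -0.1, -13.4]
contact_force: [-0.1, -0.3, -0.4]
gripper_width: 0.0873
gripper_force: 0.0
```

```bash
python3 -c "
from tilt import *
c=cap('wrist','w32');s=r.get_state();print(s['tcp_pos'],s['eef_rot'][2])
M=mask(c,'ring')
q=proj(c,[.5176,-.3579,.054])[0];print('exp px',q)
# ring: dark annulus; inner amber disc seen through -> contour around; outer edge fit by radial scan
I=cv2.GaussianBlur(c['image'],(3,3),0).astype(int)
hole=((I[:,:,2]-I[:,:,0])>50).astype(np.uint8)
for k in cv2.findContours(hole,cv2.RETR_EXTERNAL,cv2.CHAIN_APPROX_NONE)[0]:
  if cv2.contourArea(k)>200:
    p=ray(c,k.reshape(-1,2),.044)[:,:2];print('hole@.044',cv2.fitEllipse((p*1000).astype(np.float32)));p=ray(c,k.reshape(-1,2),.054)[:,:2];print('hole@.054',cv2.fitEllipse((p*1000).astype(np.float32)))
x,y=q.astype(int);B=cv2.resize(c['image'][max(0,y-70):y+70,max(0,x-80):x+80],(640,560),interpolation=cv2.INTER_CUBIC);cv2.imwrite('pics/w32b.png',B)
for a in range(0,360,30):
  line=[int(I[int(q[1]+R*np.sin(np.radians(a))),int(q[0]+R*np.cos(np.radians(a)))].max()) for R in range(20,60,3)];print(a,line)
goto([.565,-.0837,.1],0)"
```

```text
[ 0.49580694 -0.35325258  0.1967536 ] -13.352521254135915
exp px [277.24295731 173.22412291]
hole@.044 ((517.5228271484375, -358.7414855957031), (43.28940963745117, 43.906715393066406), 167.4593505859375)
hole@.054 ((519.291015625, -359.1499328613281), (41.84000015258789, 42.43663787841797), 167.4588623046875)
0 [177, 177, 173, 77, 111, 112, 106, 45, 36, 36, 35, 35, 35, 35]
30 [177, 177, 146, 40, 38, 37, 61, 59, 40, 38, 38, 39, 40, 41]
60 [177, 173, 69, 39, 39, 39, 42, 43, 43, 43, 44, 43, 47, 132]
90 [177, 150, 40, 40, 39, 40, 43, 43, 43, 44, 107, 135, 137, 136]
120 [128, 99, 42, 39, 39, 40, 43, 43, 43, 43, 43, 44, 47, 128]
150 [123, 121, 42, 37, 38, 47, 81, 44, 42, 42, 43, 43, 44, 45]
180 [123, 122, 86, 55, 66, 56, 48, 42, 42, 42, 42, 43, 43, 57]
210 [115, 114, 109, 45, 34, 37, 40, 40, 40, 40, 41, 41, 41, 41]
240 [160, 118, 114, 64, 33, 34, 34, 35, 35, 47, 41, 40, 39, 39]
270 [64, 34, 42, 88, 33, 34, 34, 58, 37, 37, 38, 39, 39, 39]
300 [169, 169, 169, 153, 33, 33, 33, 44, 33, 36, 37, 37, 37, 37]
330 [173, 169, 168, 127, 42, 34, 32, 34, 34, 33, 34, 34, 33, 34]
dp [   5.1 -278.2   96.8] roll -0.233 deg -13.4 t 48.42
```

>>> send_rows --steps '[{"dp":[0,-60,0],"roll":-0.1,"jaw":100},{"dp":[0,-120,20],"roll":-0.2,"jaw":100},{"dp":[2,-178,50],"roll":-0.265,"jaw":100},{"dp":[5,-235,75],"roll":-0.265,"jaw":100},{"dp":[5,-278,97],"roll":-0.265,"jaw":100}]'

```text
time_s: 49.05
tcp_pos: [0.5648, -0.0821, 0.0975]
eef_rot: [180.0, 0.2, 1.9]
contact_force: [0.3, 0.7, -0.2]
gripper_width: 0.0875
gripper_force: 0.0
```

>>> send_rows --steps '[{"dp":[0,0,0],"roll":0,"jaw":100}]'

```text
time_s: 49.18
tcp_pos: [0.564, -0.0815, 0.0964]
eef_rot: [180.0, 0.4, 2.0]
contact_force: [0.3, -0.6, 0.8]
gripper_width: 0.0878
gripper_force: 0.0
```

```bash
python3 -c "
from tilt import *
c=cap('wrist','w33');s=r.get_state();print(s['tcp_pos'],s['eef_rot'][2])
I=cv2.GaussianBlur(c['image'],(3,3),0).astype(int);m=(((I[:,:,2]-I[:,:,0])>60)&(I[:,:,1]>50)).astype(np.uint8)
for k in cv2.findContours(m,cv2.RETR_EXTERNAL,cv2.CHAIN_APPROX_NONE)[0]:
  if cv2.contourArea(k)>500: p=ray(c,k.reshape(-1,2),.020)[:,:2]; e=cv2.fitEllipse((p*1000).astype(np.float32));print('disc',e);C=np.array(e[0])/1000
x,y=proj(c,[*C,.02])[0]
k=min(cv2.findContours(mask(c,'amber'),cv2.RETR_EXTERNAL,cv2.CHAIN_APPROX_NONE)[0],key=lambda k:-cv2.pointPolygonTest(k,(float(x),float(y)),True))
p=(ray(c,cv2.approxPolyDP(cv2.convexHull(k),4,True).reshape(-1,2),.02)*1000)[:,:2];d=np.roll(p,-1,0)-p;print(len(p),np.hypot(*d.T).round(1),(np.degrees(np.arctan2(d[:,1],d[:,0]))%45).round(1))
goto([*C,.018],2)"
```

```text
[ 0.56423192 -0.08276859  0.09750254] 2.000435650082902
disc ((565.35205078125, -86.15757751464844), (45.8183479309082, 46.171138763427734), 30.451993942260742)
8 [26.5 23.  22.6 23.1 23.6 27.5 22.6 21.5] [43.4  1.3  1.6  3.8  2.6 44.1  2.2  0.4]
dp [ 1.   3.4 79.5] roll 0.0 deg 0.0 t 49.23
```

>>> send_rows --steps '[{"dp":[1,3.4,50],"roll":0,"jaw":100},{"dp":[1,3.4,72],"roll":0,"jaw":100},{"dp":[1,3.4,79],"roll":0,"jaw":100},{"dp":[1,3.4,79],"roll":0,"jaw":75},{"dp":[1,3.4,79],"roll":0,"jaw":60}]' --newtons 15

```text
time_s: 49.85
tcp_pos: [0.567, -0.0877, 0.0223]
eef_rot: [-180.0, -0.1, 1.8]
contact_force: [0.2, 0.5, 1.2]
gripper_width: 0.0732
gripper_force: 0.0
```

>>> send_rows --steps '[{"dp":[0,0,0],"roll":0,"jaw":50},{"dp":[0,0,0],"roll":0,"jaw":50},{"dp":[0,0,0],"roll":0,"jaw":50},{"dp":[0,0,0],"roll":0,"jaw":50}]'

```text
time_s: 50.35
tcp_pos: [0.5667, -0.0874, 0.022]
eef_rot: [180.0, -0.1, 1.9]
contact_force: [-0.7, -0.9, 6.2]
gripper_width: 0.0557
gripper_force: 15.0
```

>>> send_rows --steps '[{"dp":[0,0,-50],"roll":0,"jaw":50},{"dp":[0,0,-100],"roll":0,"jaw":50},{"dp":[0,0,-120],"roll":0,"jaw":50}]'

```text
time_s: 50.72
tcp_pos: [0.5675, -0.0873, 0.1444]
eef_rot: [-180.0, -0.2, 1.9]
contact_force: [0.7, 0.5, -1.1]
gripper_width: 0.0558
gripper_force: 15.0
```

```bash
python3 -c "
from h import *
s=r.get_state();print(s['tcp_pos'],s['gripper_width'],s['gripper_force']);goto([.524,.355,.138],-24.7)"
```

```text
[ 0.56746984 -0.08731616  0.14437569] 0.055799952887186095 14.999759048223495
dp [ -29.  -443.5    6.4] roll 0.464 deg 26.6 t 50.73
```

>>> send_rows --steps '[{"dp":[-4,-60,0],"roll":0,"jaw":50},{"dp":[-8,-120,0],"roll":0,"jaw":50},{"dp":[-12,-180,0],"roll":0,"jaw":50},{"dp":[-16,-240,0],"roll":0,"jaw":50},{"dp":[-20,-300,0],"roll":0,"jaw":50}]'

```text
time_s: 51.35
tcp_pos: [0.5359, 0.2136, 0.1412]
eef_rot: [-180.0, 0.0, 1.9]
contact_force: [0.8, 0.3, -1.4]
gripper_width: 0.0557
gripper_force: 15.0
```

>>> send_rows --steps '[{"dp":[-5,-60,0],"roll":0.17,"jaw":50},{"dp":[-9,-110,0],"roll":0.34,"jaw":50},{"dp":[-9,-143,0],"roll":0.464,"jaw":50},{"dp":[-9,-143,0],"roll":0.464,"jaw":50},{"dp":[-9,-143,0],"roll":0.464,"jaw":50}]'

```text
time_s: 51.98
tcp_pos: [0.5225, 0.3538, 0.1407]
eef_rot: [179.9, 0.0, -24.7]
contact_force: [0.2, -0.7, -1.1]
gripper_width: 0.0554
gripper_force: 15.0
```

```bash
python3 -c "
from tilt import *
c,s=show('w34');print(s['tcp_pos'],s['eef_rot'][2],s['gripper_width'])
y=np.radians(s['eef_rot'][2]);X=np.array([np.cos(y),np.sin(y),0]);
for dx in(-.002,0):
  C=s['tcp_pos']-[0,0,.012]+dx*X;print(dx,proj(c,[C+.028*X-[0,0,.01],C+.023*X+[0,0,.01],C-.023*X+[0,0,.01],C-.028*X+[0,0,.01]])[:,1].round(1))
B=c['image'].copy();a=np.radians(-24.7);u=np.array([np.cos(a),np.sin(a)]);v=np.array([-u[1],u[0]]);Hc=np.array([.524,.355])
G=cv2.cvtColor(B,cv2.COLOR_BGR2GRAY)
for i,j in((1,1),(1,-1)):
  q=proj(c,[*(Hc+.0265*(i*u+j*v)),.058])[0]
  x0,y0=int(q[0])-14,int(q[1])-14;print('rod',i,j,q.round(1));g=cv2.GaussianBlur(G[y0:y0+28,x0:x0+28],(3,3),0);m=(g>62).astype(np.uint8)
  print('\n'.join(''.join('#' if z else '.' for z in row) for row in m[::2]))
for o in find(c,'plate'): print(*o)
q=proj(c,[*Hc,.024])[0];print('spacer exp',q, [o for o in find(c,'spacer',.010,Hc)])
goto([.524,.355,.138],-24.7)"
```

```text
g168-212 T213-236 A238-298 D300-304 g305-329 g331-332 A333-334 T336-343 g344-369 A370-379 D381-419
[0.52275143 0.35344484 0.14096392] -24.704703387052714 0.05576001629172022
-0.002 [213.2 238.7 334.4 343.9]
0 [209.1 234.2 330.5 340.1]
rod 1 1 [232.1 183.1]
.............###############
...........#################
..........##################
.........#################..
.......###################..
......###################.##
.....#######################
.....#######################
......######################
.......#####################
........####################
............###...##########
.................###########
.................###########
rod 1 -1 [317.9 183. ]
###############.............
################............
#################...........
..################..........
..##################........
...##################.......
######################......
######################......
#####################.......
####################........
###################.........
#########...................
##########..................
##########..................
[0.4541 0.3828] [512.3 258.9] [512.3 258.9] 65.2
spacer exp [275.32915641 208.88645246] [(array([0.5223, 0.3571]), array([61.5, 62.9]), array([61.6, 42.5]), 69.3)]
dp [ 0.5 -1.9  3. ] roll -0.0 deg -0.0 t 52.02
```

The rod tips line up with the prediction within about half a millimetre, and the lens is level but 2 mm behind the tool centre. I'll lower it into holder A with that offset.

>>> send_rows --steps '[{"dp":[2.5,-2.2,10],"roll":0,"jaw":50},{"dp":[2.5,-2.2,45],"roll":0,"jaw":50},{"dp":[2.5,-2.2,72],"roll":0,"jaw":50},{"dp":[2.5,-2.2,85],"roll":0,"jaw":50},{"dp":[2.5,-2.2,90],"roll":0,"jaw":50}]'

```text
time_s: 52.65
tcp_pos: [0.5263, 0.3547, 0.0506]
eef_rot: [179.9, 0.0, -24.8]
contact_force: [-0.7, -0.3, -0.6]
gripper_width: 0.0561
gripper_force: 15.0
```

>>> send_rows --steps '[{"dp":[0,0,1],"roll":0,"jaw":50},{"dp":[0,0,2],"roll":0,"jaw":50},{"dp":[0,0,3],"roll":0,"jaw":50},{"dp":[0,0,3],"roll":0,"jaw":50}]'

```text
time_s: 53.15
tcp_pos: [0.5263, 0.3555, 0.0486]
eef_rot: [-180.0, -0.0, -24.7]
contact_force: [-0.7, 1.0, -0.4]
gripper_width: 0.0561
gripper_force: 15.0
```

>>> send_rows --steps '[{"dp":[0,0,0.8],"roll":0,"jaw":50},{"dp":[0,0,1.6],"roll":0,"jaw":50},{"dp":[0,0,2.4],"roll":0,"jaw":50},{"dp":[0,0,2.4],"roll":0,"jaw":50}]'

```text
time_s: 53.65
tcp_pos: [0.5262, 0.3554, 0.0461]
eef_rot: [-180.0, -0.0, -24.7]
contact_force: [-1.5, -1.2, 2.7]
gripper_width: 0.0556
gripper_force: 15.0
```

Contact is at the expected height, so I'll press 0.4 mm more and release.

>>> send_rows --steps '[{"dp":[0,0,0.4],"roll":0,"jaw":50},{"dp":[0,0,0.2],"roll":0,"jaw":60},{"dp":[0,0,0],"roll":0,"jaw":75},{"dp":[0,0,0],"roll":0,"jaw":82},{"dp":[0,0,0],"roll":0,"jaw":82}]'

```text
time_s: 54.28
tcp_pos: [0.5262, 0.3553, 0.0456]
eef_rot: [180.0, 0.0, -24.7]
contact_force: [0.0, -0.2, 0.1]
gripper_width: 0.0714
gripper_force: 0.0
```

>>> send_rows --steps '[{"dp":[0,0,-30],"roll":0,"jaw":82},{"dp":[0,0,-80],"roll":0,"jaw":100},{"dp":[0,0,-120],"roll":0,"jaw":100},{"dp":[-20,0,-150],"roll":0,"jaw":100},{"dp":[-20,0,-150],"roll":0,"jaw":100}]'

```text
time_s: 54.9
tcp_pos: [0.5084, 0.3651, 0.199]
eef_rot: [-179.7, -0.1, -24.7]
contact_force: [0.3, 1.1, -0.4]
gripper_width: 0.0878
gripper_force: 0.0
```

```bash
python3 -c "
from tilt import *
c=cap('wrist','w35');s=r.get_state();print(s['tcp_pos'],s['eef_rot'][2])
I=cv2.GaussianBlur(c['image'],(3,3),0).astype(int);m=(((I[:,:,2]-I[:,:,0])>50)&(I[:,:,1]>50)).astype(np.uint8)
for k in cv2.findContours(m,cv2.RETR_EXTERNAL,cv2.CHAIN_APPROX_NONE)[0]:
    if cv2.contourArea(k)>300: p=ray(c,k.reshape(-1,2),.044)[:,:2]; print('disc',cv2.fitEllipse((p*1000).astype(np.float32)))
t=cap('top','t35')
for o in find(t,'ring',amin=60):
    if np.hypot(*(o[0]-[.588,.07]))<.15: print('ring',*o)
goto([.588,.07,.1],-24.7)"
```

```text
[0.50801359 0.36435679 0.19709328] -24.695475475281594
disc ((524.7772827148438, 355.85968017578125), (46.1845588684082, 46.24090576171875), 102.37152862548828)
dp [195.7 233.3  95.8] roll -0.0 deg -0.0 t 55.0
```

>>> send_rows --steps '[{"dp":[39,46,0],"roll":0,"jaw":100},{"dp":[78,92,10],"roll":0,"jaw":100},{"dp":[117,138,30],"roll":0,"jaw":100},{"dp":[156,184,60],"roll":0,"jaw":100},{"dp":[185,220,80],"roll":0,"jaw":100}]'

```text
time_s: 55.62
tcp_pos: [0.5835, 0.0839, 0.1135]
eef_rot: [179.9, 0.1, -24.8]
contact_force: [0.5, 0.2, 0.4]
gripper_width: 0.0879
gripper_force: 0.0
```

>>> send_rows --steps '[{"dp":[11,13,16],"roll":0,"jaw":100},{"dp":[11,13,16],"roll":0,"jaw":100},{"dp":[11,13,16],"roll":0,"jaw":100}]'

```text
time_s: 56.0
tcp_pos: [0.5887, 0.0706, 0.0997]
eef_rot: [180.0, 0.0, -24.7]
contact_force: [0.2, 0.1, -0.2]
gripper_width: 0.0875
gripper_force: 0.0
```

```bash
python3 -c "
from tilt import *
c=cap('wrist','w36');s=r.get_state();print(s['tcp_pos'],s['eef_rot'][2])
M=mask(c,'ring');M=cv2.morphologyEx(M,cv2.MORPH_CLOSE,np.ones((7,7)))
for k in cv2.findContours(M,cv2.RETR_EXTERNAL,cv2.CHAIN_APPROX_NONE)[0]:
  if cv2.contourArea(k)>400:
    p=ray(c,cv2.convexHull(k).reshape(-1,2),.005)[:,:2];e=cv2.fitEllipse((p*1000).astype(np.float32));print(np.round(e[0],1),np.round(e[1],1))
    if max(e[1])<75: goto([*np.array(e[0])/1000,.017],-24.7)
"
```

```text
[0.58883614 0.07103496 0.10017226] -24.6779562473982
[500.3 114.2] [ 144.8 1352.3]
[570.6  31.9] [59.5 61. ]
dp [-0.2 43.2 83.2] roll 0.0 deg 0.0 t 56.05
```

The ring has been knocked aside, from (0.588, 0.071) to (0.571, 0.032). I'll follow it there and re-check.

>>> send_rows --steps '[{"dp":[0,25,0],"roll":0,"jaw":100},{"dp":[0,43,0],"roll":0,"jaw":100},{"dp":[0,43,0],"roll":0,"jaw":100},{"dp":[0,43,0],"roll":0,"jaw":100}]'

```text
time_s: 56.55
tcp_pos: [0.5708, 0.0309, 0.1003]
eef_rot: [-180.0, -0.0, -24.8]
contact_force: [0.9, 0.4, -0.3]
gripper_width: 0.0877
gripper_force: 0.0
```

```bash
python3 -c "
from tilt import *
c=cap('wrist','w37');s=r.get_state();print(s['tcp_pos'],s['eef_rot'][2])
M=mask(c,'ring');M=cv2.morphologyEx(M,cv2.MORPH_CLOSE,np.ones((7,7)))
for k in cv2.findContours(M,cv2.RETR_EXTERNAL,cv2.CHAIN_APPROX_NONE)[0]:
  if cv2.contourArea(k)>400:
    p=ray(c,cv2.convexHull(k).reshape(-1,2),.005)[:,:2];e=cv2.fitEllipse((p*1000).astype(np.float32));print(np.round(e[0],1),np.round(e[1],1))
    if max(e[1])<75: goto([*np.array(e[0])/1000,.017],-24.7)
"
```

```text
[0.57081176 0.03111561 0.10017444] -24.739070433685768
[480.5  71.8] [ 145.7 1272.7]
[570.7  32.3] [59.3 60.7]
dp [-0.6 -1.  83.2] roll -0.001 deg -0.0 t 56.6
```

>>> send_rows --steps '[{"dp":[-1,-1,50],"roll":0,"jaw":100},{"dp":[-1,-1,77],"roll":0,"jaw":100},{"dp":[-1,-1,83],"roll":0,"jaw":100},{"dp":[-1,-1,83],"roll":0,"jaw":75},{"dp":[-1,-1,83],"roll":0,"jaw":60}]'

```text
time_s: 57.22
tcp_pos: [0.5711, 0.0327, 0.0181]
eef_rot: [-179.9, -0.1, -24.7]
contact_force: [0.5, -0.6, 0.4]
gripper_width: 0.0729
gripper_force: 0.0
```

>>> send_rows --steps '[{"dp":[0,0,0],"roll":0,"jaw":50},{"dp":[0,0,0],"roll":0,"jaw":50},{"dp":[0,0,0],"roll":0,"jaw":50},{"dp":[0,0,0],"roll":0,"jaw":50}]'

```text
time_s: 57.72
tcp_pos: [0.5706, 0.0325, 0.0177]
eef_rot: [-179.9, -0.1, -24.7]
contact_force: [-0.1, 1.2, 6.6]
gripper_width: 0.0589
gripper_force: 15.0
```

>>> send_rows --steps '[{"dp":[0,0,-50],"roll":0,"jaw":50},{"dp":[0,0,-100],"roll":0,"jaw":50},{"dp":[0,0,-110],"roll":0,"jaw":50}]'

```text
time_s: 58.1
tcp_pos: [0.5719, 0.0329, 0.1307]
eef_rot: [-179.8, -0.3, -24.7]
contact_force: [0.0, 0.4, -1.8]
gripper_width: 0.0591
gripper_force: 15.0
```

```bash
python3 -c "
from h import *
s=r.get_state();print(s['tcp_pos'],s['gripper_width'],s['gripper_force']);goto([.5248,.3559,.125],-24.7)"
```

```text
[0.57194483 0.03285758 0.1306529 ] 0.0590543911299337 14.99977387022227
dp [-177.9 -273.7    5.7] roll -0.0 deg -0.0 t 58.1
```

>>> send_rows --steps '[{"dp":[-33,-50,0],"roll":0,"jaw":50},{"dp":[-66,-101,0],"roll":0,"jaw":50},{"dp":[-99,-152,0],"roll":0,"jaw":50},{"dp":[-132,-203,0],"roll":0,"jaw":50},{"dp":[-160,-248,0],"roll":0,"jaw":50}]'

```text
time_s: 58.72
tcp_pos: [0.5275, 0.3264, 0.1261]
eef_rot: [180.0, 0.0, -24.7]
contact_force: [0.9, -0.4, -0.7]
gripper_width: 0.0586
gripper_force: 15.0
```

>>> send_rows --steps '[{"dp":[-18,-26,3],"roll":0,"jaw":50},{"dp":[-18,-26,3],"roll":0,"jaw":50},{"dp":[-18,-26,3],"roll":0,"jaw":50}]'

```text
time_s: 59.1
tcp_pos: [0.5226, 0.355, 0.1231]
eef_rot: [179.9, 0.0, -24.7]
contact_force: [-0.5, -0.3, -0.9]
gripper_width: 0.0589
gripper_force: 15.0
```

```bash
python3 -c "
from tilt import *
c=cap('wrist','w38');s=r.get_state();print(s['tcp_pos'],s['eef_rot'][2],s['gripper_width'])
I=cv2.GaussianBlur(c['image'],(3,3),0).astype(int).max(2)[:,276:284].mean(1);print([(v,int(I[v])) for v in range(195,300,3)])
y=np.radians(s['eef_rot'][2]);X=np.array([np.cos(y),np.sin(y),0]);Z=np.array([0,0,1.])
for dx in(-.002,0,.002):
  C=s['tcp_pos']-.0125*Z+dx*X;print(dx,proj(c,[C+.03*X-.005*Z,C+.022*X+.005*Z])[:,1].round(1))
goto([.5248,.3559,.062],-24.7)"
```

```text
[0.52283945 0.35466156 0.1233    ] -24.776290461177258 0.059003055005936056
[(195, 213), (198, 214), (201, 214), (204, 214), (207, 190), (210, 53), (213, 49), (216, 50), (219, 50), (222, 50), (225, 50), (228, 61), (231, 208), (234, 214), (237, 214), (240, 214), (243, 214), (246, 214), (249, 214), (252, 214), (255, 214), (258, 201), (261, 190), (264, 158), (267, 54), (270, 52), (273, 52), (276, 51), (279, 87), (282, 159), (285, 159), (288, 160), (291, 161), (294, 164), (297, 147)]
-0.002 [211.8 236.3]
0 [207.5 231.9]
0.002 [203.2 227.5]
dp [ 1.3 -1.9 61.3] roll -0.001 deg -0.1 t 59.15
```

>>> send_rows --steps '[{"dp":[1.3,-1.9,5],"roll":0,"jaw":50},{"dp":[1.3,-1.9,30],"roll":0,"jaw":50},{"dp":[1.3,-1.9,48],"roll":0,"jaw":50},{"dp":[1.3,-1.9,56],"roll":0,"jaw":50},{"dp":[1.3,-1.9,58],"roll":0,"jaw":50}]'

```text
time_s: 59.78
tcp_pos: [0.5251, 0.3566, 0.0654]
eef_rot: [180.0, 0.0, -24.7]
contact_force: [-0.3, 0.5, 0.1]
gripper_width: 0.0588
gripper_force: 15.0
```

>>> send_rows --steps '[{"dp":[0,0,1],"roll":0,"jaw":50},{"dp":[0,0,2],"roll":0,"jaw":50},{"dp":[0,0,3],"roll":0,"jaw":50},{"dp":[0,0,3],"roll":0,"jaw":50}]'

```text
time_s: 60.28
tcp_pos: [0.525, 0.3569, 0.063]
eef_rot: [-180.0, -0.0, -24.7]
contact_force: [0.5, -0.6, -0.1]
gripper_width: 0.0587
gripper_force: 15.0
```

>>> send_rows --steps '[{"dp":[0,0,0.7],"roll":0,"jaw":50},{"dp":[0,0,1.3],"roll":0,"jaw":50},{"dp":[0,0,1.7],"roll":0,"jaw":50},{"dp":[0,0,1.7],"roll":0,"jaw":50}]'

```text
time_s: 60.78
tcp_pos: [0.5251, 0.3569, 0.0618]
eef_rot: [-180.0, -0.0, -24.7]
contact_force: [-2.2, -0.8, 5.3]
gripper_width: 0.0589
gripper_force: 15.0
```

>>> send_rows --steps '[{"dp":[0,0,-0.3],"roll":0,"jaw":60},{"dp":[0,0,-0.3],"roll":0,"jaw":75},{"dp":[0,0,-0.3],"roll":0,"jaw":85},{"dp":[0,0,-0.3],"roll":0,"jaw":85},{"dp":[0,0,-25],"roll":0,"jaw":85}]'

```text
time_s: 61.4
tcp_pos: [0.524, 0.3557, 0.0843]
eef_rot: [179.8, 0.1, -24.8]
contact_force: [0.8, 0.4, 0.0]
gripper_width: 0.0743
gripper_force: 0.0
```

>>> send_rows --steps '[{"dp":[0,0,-50],"roll":0,"jaw":100},{"dp":[-15,0,-100],"roll":0,"jaw":100},{"dp":[-25,0,-120],"roll":0,"jaw":100},{"dp":[-25,0,-120],"roll":0,"jaw":100}]'

```text
time_s: 61.9
tcp_pos: [0.5025, 0.3683, 0.2083]
eef_rot: [-179.8, -0.1, -24.7]
contact_force: [-0.9, 0.1, 0.0]
gripper_width: 0.0875
gripper_force: 0.0
```

```bash
python3 -c "
from tilt import *
def hole(c,z):
  I=cv2.GaussianBlur(c['image'],(3,3),0).astype(int);m=(((I[:,:,2]-I[:,:,0])>40)&(I[:,:,1]>45)&(I[:,:,1]-I[:,:,0]>15)).astype(np.uint8)
  for k in cv2.findContours(m,cv2.RETR_EXTERNAL,cv2.CHAIN_APPROX_NONE)[0]:
    if cv2.contourArea(k)>60:
      p=ray(c,k.reshape(-1,2),z)[:,:2];e=cv2.fitEllipse((p*1000).astype(np.float32)) if len(k)>5 else 0;print('hole',np.round(e[0],1),np.round(e[1],1))
c=cap('wrist','w39');hole(c,.044)
t=cap('top','t39');print('top');hole(t,.044)
for o in find(t,'spacer',.003,amin=60):
  if o[1].max()<75: print('spacer',*o)
a=t['image'];b=pickle.load(open('pics/top0.pkl','rb'))['image']
s=cap('scene','s39')['image']
d=(cv2.absdiff(a,b).max(2)>40).astype(np.uint8);d=cv2.morphologyEx(d,cv2.MORPH_OPEN,np.ones((3,3)))
for k in cv2.findContours(d,cv2.RETR_EXTERNAL,cv2.CHAIN_APPROX_SIMPLE)[0]:
  if cv2.contourArea(k)>25:x,y,w,h=cv2.boundingRect(k);print('diff',(x,y,w,h),ray(t,(x+w/2,y+h/2),.01)[0].round(3))
"
```

```text
hole [243.9 234.2] [ 19.1 156.2]
hole [467.6 599.5] [24.5 49.2]
hole [326.8 254.6] [42.3 88.9]
hole [524.9 356.5] [43.3 44.2]
top
hole [ 519.1 -362.6] [41.4 42.1]
hole [ 735.7 -213.5] [12.2 68.8]
spacer [ 0.6908 -0.3384] [38.5 57.3] [55.4 25.1] 53.5
spacer [ 0.7023 -0.05  ] [53.9 54.6] [53.  53.3] 46.1
spacer [0.7017 0.0484] [52.4 54.6] [53.2 51.1] 0.3
diff (323, 410, 17, 10) [ 0.048 -0.14   0.01 ]
diff (151, 367, 102, 53) [0.098 0.191 0.01 ]
diff (103, 358, 29, 15) [0.165 0.413 0.01 ]
diff (118, 351, 16, 11) [0.187 0.393 0.01 ]
diff (0, 293, 102, 127) [0.186 0.588 0.01 ]
diff (261, 255, 22, 15) [0.434 0.014 0.01 ]
diff (313, 248, 24, 23) [ 0.443 -0.129  0.01 ]
diff (214, 241, 22, 21) [0.463 0.143 0.01 ]
diff (400, 222, 22, 21) [ 0.518 -0.366  0.01 ]
diff (136, 218, 23, 21) [0.526 0.358 0.01 ]
diff (363, 214, 13, 12) [ 0.553 -0.254  0.01 ]
diff (313, 213, 13, 15) [ 0.551 -0.116  0.01 ]
diff (302, 206, 16, 17) [ 0.568 -0.09   0.01 ]
diff (243, 197, 23, 22) [0.585 0.064 0.01 ]
diff (285, 157, 22, 22) [ 0.702 -0.051  0.01 ]
diff (250, 157, 22, 22) [0.701 0.048 0.01 ]
diff (0, 134, 138, 134) [0.603 0.583 0.01 ]
```

Both stacks measure flat and centred, both spare spacers are in the tray, and the only changes from the first picture are the parts I meant to move.

```bash
python3 -c "
from plant import r
print(r.close_job())"
```

```text
the job is handed in; nothing more can be done
None
```

The job is handed in at about 62 s: both holders have spacer, glass amber-up (one blank turned over) and ring, measured flat and centred; both spare spacers lie in the tray, and the bystanders haven't moved.

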